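# Fill the brush jar with marbles

### The job

Pick up the little tin tray of stone marbles and pour all five through the wide funnel into the narrow glass jar, without spilling any, so the jar can hold make-up brushes. Then set the empty tray back down upright on the bare dresser top. Leave the jar standing where it is and do not knock over or push aside the other things.

Things in the scene. Friction and masses are not known exactly. Their poses are not given: they have to be found in the camera images.
- tray: open tin pouring tray holding five marbles, 76 mm wide (y). Origin: centre of its underside (x -59 to +50), z up. Floor 5 thick, flat from x = -14 to +46; walls 36 high at the back (+x) and sides. At the front (-x) the floor ramps up 22 degrees to an open lip 70 wide: marbles roll out there when tipped 25 to 50 degrees. Arched handle over the top, along y.
- tray_handle (a point): middle of the handle's top bar, 85 mm above the tray's underside (tray frame: 0, 0, 85). The wooden bar runs along the tray's y, 82 long, 14 wide (x) and 14 high; below it is free space down to the marbles (tops at 25). Axes as the tray's.
- tray_lip (a point): middle of the pouring lip's top edge (tray frame: -58, 0, 23 mm); the tray pours towards the tray's -x.
- jar: narrow clear glass jar, 60 across, 98 high, inside 52 across, loose (about 0.7 kg), with a wide steel funnel fixed in its mouth: funnel rim 136 across at 152 high, narrowing to a spout 45 wide inside from 102 down to 78 high. Origin: centre of its underside, z up.
- jar_mouth (a point): centre of the funnel's rim plane, 152 mm above the jar's underside.
- jar_in (a point): centre of the jar's inner floor, 6 mm above its underside.
- marble0_center (a point): centre of a polished dark stone marble, 20 mm across, 11 g; starts in the tray.
- marble1_center (a point): centre of a polished dark stone marble, 20 mm across, 11 g; starts in the tray.
- marble2_center (a point): centre of a polished dark stone marble, 20 mm across, 11 g; starts in the tray.
- marble3_center (a point): centre of a polished dark stone marble, 20 mm across, 11 g; starts in the tray.
- marble4_center (a point): centre of a polished dark stone marble, 20 mm across, 11 g; starts in the tray.
- vase: bystander: black barro negro clay vase, round, 150 high, widest 100 across (mm); origin at the centre of its underside.
- vial_a: bystander: square amber glass perfume vial 34 x 34, 67 high with its brass cap (mm); origin at the centre of its underside.
- vial_b: bystander: round clear glass perfume vial 38 across, 72 high with a ball stopper (mm); origin at the centre of its underside.
- soap_dish: bystander: white ceramic soap dish 85 x 120, 26 high with a bar of soap in it (mm); origin at the centre of its underside.
- comb: bystander: black plastic wide-tooth comb lying flat, 170 long along its y, 44 wide, 6 thick (mm); origin at the centre of its underside.
- tin: bystander: small closed tin with clip-on lid, 78 x 103, 40 high (mm); origin at the centre of its underside.
Mind the look-alikes: they are no part of the job. Leave any blue or turquoise look-alike of the tray alone.

How it is judged:
On the way, in this order (a step that is already met when the one before it is completed fails the run):
1. the tray is lifted off the dresser (height (world z) of tray above 0.04 m), for 0.1 s.
2. the raised tray is tipped (more than 17 degrees) with its lip over the funnel (angle between tray's own z axis and vertical above 0.3 rad and horizontal distance between tray_lip and jar_mouth below 0.09 m and height (world z) of tray above 0.04 m).
3. all five marbles are inside the jar, below the funnel, while the tray is still in the air (horizontal distance between each of marble0_center, marble1_center, marble2_center, marble3_center, marble4_center and jar_in below 0.03 m and z of marble0_center in the frame of jar between 0.008 and 0.078 m and z of marble1_center in the frame of jar between 0.008 and 0.078 m and z of marble2_center in the frame of jar between 0.008 and 0.078 m and z of marble3_center in the frame of jar between 0.008 and 0.078 m and z of marble4_center in the frame of jar between 0.008 and 0.078 m and height (world z) of tray above 0.04 m), for 0.1 s.
At the end, for the whole second after the job is handed in: All five marbles lie in the jar below the spout (within 30 mm of its axis, under 78 mm high); the tray rests upright (within 7 degrees) on the dresser top (underside within 10 mm of it); the jar stands upright (within 6 degrees) within 50 mm of its start (horizontal distance between each of marble0_center, marble1_center, marble2_center, marble3_center, marble4_center and jar_in below 0.03 m and z of marble0_center in the frame of jar between 0.008 and 0.078 m and z of marble1_center in the frame of jar between 0.008 and 0.078 m and z of marble2_center in the frame of jar between 0.008 and 0.078 m and z of marble3_center in the frame of jar between 0.008 and 0.078 m and z of marble4_center in the frame of jar between 0.008 and 0.078 m and height (world z) of tray between -0.006 and 0.01 m and angle between tray's own z axis and vertical below 0.12 rad and linear speed of tray below 0.03 m/s and angle between jar's own z axis and vertical below 0.1 rad and distance of jar from where it was at the start of the episode below 0.05 m); the robot touches nothing.
It fails at once if a marble is spilled onto the dresser or the floor (height (world z) of any of marble0_center, marble1_center, marble2_center, marble3_center, marble4_center below 0.0125 m).
It fails at once if the jar is tipped over (more than 30 degrees) (angle between jar's own z axis and vertical above 0.52 rad).
It fails at once if a bystander is pushed more than 40 mm away or knocked over (distance of any of vase, vial_a, vial_b, soap_dish, comb, tin from where it was at the start of the episode above 0.04 m or angle between any of vase, vial_a, vial_b, soap_dish, comb, tin's own z axis and vertical above 0.7 rad).
It also fails if it takes over 64 s, if anything falls off the work surface, if the arm or the gripper's body presses on something with over 40 N, if the wrist force passes 120 N, or if a joint passes its speed limit or range.

### The arm

A 7-joint arm with a two-finger parallel gripper is mounted at the origin on the work surface. World frame = base frame: x ahead of the robot, y to its left, z up, the work surface at z = 0. Lengths are in m, angles in rad, forces in N, time in s.
With the tool pointing down it reaches from about 0.4 to 0.925 m from the base axis. Payload 4.1 kg.
Tool frame: the origin (TCP) lies between the finger pads; the fingertips stand 8 mm ahead of it and the grasp point (between the pads) lies 11 mm behind it; z points along the fingers, y is the line along which they close (so a half turn about z gives the same grasp; the last joint's range is limited). The gripper opens to 85 mm and grips with 20 to 120 N. Pads are 22 mm wide; open, the fingers measure 114 mm over their backs; the gripper's body (76 mm by 85 mm) begins 54 mm behind the grasp point. The pads swing forward as they close: fully open they stand 13 mm farther back than shut.
Start: joints at [-1.324, 0.398, 0.045, 1.537, -0.019, 1.207, -0.051], TCP at [0.22, 0.612, 0.239] pointing down, gripper open.
Joint ranges: [-2.82, 2.82], [-0.49, 2.23], [-1.37, 1.46], [0, 2.46], [-1.36, 4.5], [0.23, 2], [-2.94, 2.94]. Speed limits (rad/s): [2.57, 2.57, 3.14, 3.14, 3.14, 3.14, 3.14].

### API

Orientations are given as a rotation vector (axis times angle).
In Python, from workcell import env, optics, finish_job gives the robot as it stands.
- The arm moves only by the shell command python3 -m crank 'ROWS'. ROWS is JSON, a list of rows, each a list of 3 entries, a list of its own where there are three numbers: the shift along the tool's x, y, z in cm, then the turn about the tool's z in degrees, then the finger opening in cm, from 0 to 8.54. In form: [[[dx, dy, dz], roll, fingers], ...]. A call has 1 to 12 rows; each row is the pose to reach, as a shift and turn from the pose commanded when the call began, along the tool's axes at that moment; what a row does not reach only later rows make up. A row lasts 1/8 s, in which the tool goes at most 62.5 mm and 10.7 degrees, less where a joint would pass 70% of its speed; a pose out of reach is approached as far as the arm can. A call with a gripper value outside its range is refused whole. The fingers move at their own pace and stop on an object; the grip force is fixed at half the most. Time passes only in rows, so rows that repeat a pose let the fingers close. It gives the time, the measured TCP pose, the force, the opening and the grip force at its end, in the units of the state.
- env.get_obs(): the state, without advancing time (a new reading comes with each control period).
- optics.snapshot(name): name is "scene" or "side" or "wrist"; returns (picture, depth): 400x640x3 uint8, blue, green, red; 400x640 float32, m along the optical axis (not along the pixel's ray), 0 where there is no reading.
- optics.camera_model(name): a dict with "fovy" (degrees; the focal length in pixels is half the picture's height over the tangent of half this angle, whatever the lens; pixels are square), "cx", "cy" (the principal point, pixels), "rvec" (rotation vector, rad) and "tvec" (3), from world to camera coordinates, as OpenCV has them. Camera axes: x right, y down, z forward; pixel columns grow to the right and rows downward; lengths in m; the calibration is good to about 2 mm. A picture is of the moment at which its call begins: read the wrist's pose just before it. camera_model takes no time and is no camera call; for the wrist camera it gives the pose at the moment of the call.
- finish_job(): hands the job in; it is judged then, once.
The state is a dict: "time": time; "joint_positions": joint angles; "qd": joint speeds; "joint_torque": joint torques, N m; "position": TCP position; "tool_rot": TCP orientation; "ft_force": force on the tool from outside, world axes, zero at the start; "moment": the same for the moment, N m; "opening": opening from 0.0 (shut) to 1.0 (fully open); "grip_force": force on a finger pad.
Only numpy, scipy, OpenCV 4.12 (cv2) and the standard library are available. Lean on these libraries where they do the work, as an engineer would, in place of code of your own. Each camera call takes 0.05 s, during which the arm holds its last target. There are 200 camera calls.

## Working session

There is one attempt and no reset: what is moved stays moved. The work goes in short steps, Python scripts to look and compute and a shell command to move; the robot and the scene stay as the last step left them, time stands still between calls to the robot, and variables do not carry over. Pictures are saved under pics/ and viewed, at most 10 in all, crops included, and the job is handed in when it is done.

```bash
mkdir -p pics; ls; cat > h.py <<'E'
import numpy as np,cv2
from scipy.spatial.transform import Rotation as R
from workcell import env,optics
def cam(n):
    m=optics.camera_model(n);f=200/np.tan(np.radians(m['fovy'])/2)
    return f,m['cx'],m['cy'],cv2.Rodrigues(np.array(m['rvec'],float))[0],np.array(m['tvec'],float).ravel(),m
def cloud(n,d):
    f,cx,cy,Rm,t,m=cam(n)
    v,u=np.mgrid[0:400,0:640]
    p=np.stack([(u-cx)/f*d,(v-cy)/f*d,d],-1)
    w=(p-t)@Rm
    w[d==0]=np.nan
    return w
E
python3 - <<'E'
from h import *
print(env.get_obs())
for n in('scene','side'):
    b,d=optics.snapshot(n);cv2.imwrite(f'pics/{n}.png',b);np.save(n+'.npy',d);np.save(n+'_w.npy',cloud(n,d));print(cam(n)[5])
E
```

```text
pics
{'time': 0.0, 'joint_positions': array([-1.32400336,  0.39920646,  0.04501787,  1.5378933 , -0.01874599,
        1.20689684, -0.05067395]), 'qd': array([ 0.00077574,  0.00107318,  0.00049026, -0.00021069,  0.00069064,
       -0.00024184, -0.00037104]), 'joint_torque': array([-1.37342095e-04, -4.75115740e+01,  1.36439066e+00, -2.54212654e+01,
        1.14818235e-02,  9.51612048e-03,  4.65372914e-07]), 'position': array([0.22005737, 0.61095089, 0.23824785]), 'tool_rot': array([-5.40213490e-01, -3.09453883e+00,  3.08821834e-03]), 'ft_force': array([-0.16560053,  0.76352487,  0.28041274]), 'moment': array([0.03499085, 0.00898057, 0.02643246]), 'grip_force': 0.0, 'opening': 0.9969156413503513}
{'fovy': 48.449868644241995, 'cx': 325.34699017204684, 'cy': 205.54492830615175, 'rvec': array([ 0.7345105 ,  2.71082855, -0.94563374]), 'tvec': array([ 0.50362849, -0.15032699,  1.45810907])}
{'fovy': 57.299692565901374, 'cx': 322.27140827202413, 'cy': 199.18046732853435, 'rvec': array([ 2.14524756, -0.21894696,  0.08964509]), 'tvec': array([-0.57965869,  0.14636015,  0.98252428])}
```

View pics/scene.png

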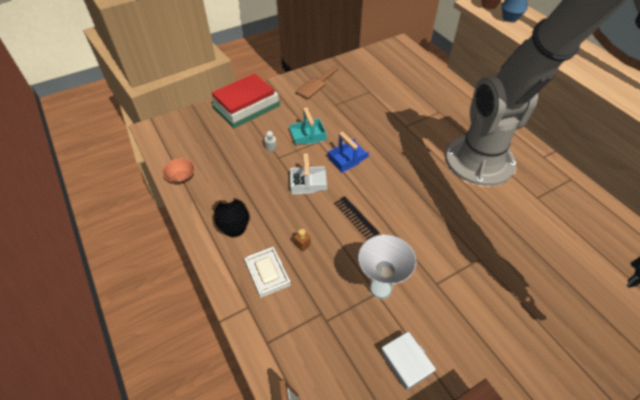

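View pics/side.png

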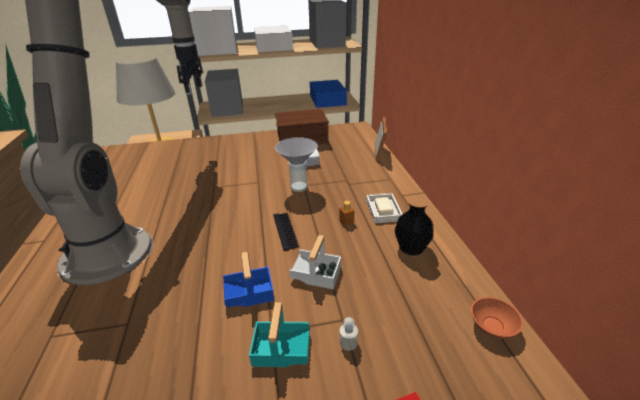

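The silver tray is at scene (308,178) and side (317,268). The jar and funnel are at scene (385,265) and side (298,160). The blue and teal look-alikes are nearby at scene (348,155) and (308,132).

```bash
python3 - <<'E'
from h import *
P={'scene':dict(tray=(308,186),blue=(350,158),teal=(310,138),vase=(232,215),amber=(302,240),soap=(267,270),comb=(357,217),funnel=(387,262),tin=(408,360),vialb=(270,142)),
'side':dict(tray=(317,275),funnel=(296,152),comb=(285,230),amber=(347,215),vase=(414,232),tray_h=(317,248))}
for n in P:
    w=np.load(n+'_w.npy')
    for k,(u,v) in P[n].items(): print(n,k,w[v,u].round(3))
# topdown map fused around tray & jar
W=[];C=[]
for n in P:
    w=np.load(n+'_w.npy').reshape(-1,3);c=cv2.imread(f'pics/{n}.png').reshape(-1,3)
    W.append(w);C.append(c)
ws=np.load('scene_w.npy')
t0=ws[186,308]
import sys
def top(cen,half,name,W,C):
    s=600/(2*half);im=np.zeros((600,600,3),np.uint8)
    m=(abs(W[:,0]-cen[0])<half)&(abs(W[:,1]-cen[1])<half)&(W[:,2]>0.008)&(W[:,2]<.2)
    w=W[m];c=C[m];o=np.argsort(w[:,2])
    for p,q in zip(w[o],c[o]):
        x=int((p[0]-cen[0]+half)*s);y=int((cen[1]+half-p[1])*s)
        cv2.circle(im,(x,y),4,[int(a) for a in q],-1)
    return im
a=top(t0,.1,'',W[0],C[0]);b=top(t0,.1,'',W[1],C[1])
cv2.imwrite('pics/top.png',np.hstack([cv2.resize(a,(400,400)),cv2.resize(b,(400,400))]))
print(t0)
# funnel rim: points z 0.13-0.17 near jar
for n,w in zip(P,W):
    f=ws[262,387]
    m=(np.hypot(w[:,0]-f[0],w[:,1]-f[1])<.15)&(w[:,2]>.143)&(w[:,2]<.165)
    q=w[m]; (c,r)=cv2.minEnclosingCircle(q[:,:2].astype(np.float32)); 
    A=np.c_[2*q[:,:2],np.ones(len(q))];s=np.linalg.lstsq(A,(q[:,:2]**2).sum(1),rcond=None)[0]
    print(n,len(q),c,r,s[:2],np.sqrt(s[2]+s[:2]@s[:2]))
E
```

```text
scene tray [ 0.554 -0.154  0.035]
scene blue [ 0.364 -0.216  0.004]
scene teal [ 0.44  -0.346  0.023]
scene vase [ 0.805 -0.117  0.099]
scene amber [0.666 0.014 0.045]
scene soap [0.784 0.037 0.021]
scene comb [nan nan nan]
scene funnel [0.531 0.21  0.098]
scene tin [0.614 0.42  0.041]
scene vialb [ 0.569 -0.383  0.035]
side tray [ 0.534 -0.233  0.037]
side funnel [0.554 0.256 0.116]
side comb [ 0.481 -0.001 -0.001]
side amber [ 0.659 -0.02   0.037]
side vase [ 0.787 -0.185  0.083]
side tray_h [ 0.541 -0.202  0.092]
[ 0.55411267 -0.15433446  0.0353662 ]
scene 545 (0.5487006902694702, 0.22470557689666748) 0.06849977374076843 [0.54933689 0.22517805] 0.0631830286372332
side 243 (0.5507829189300537, 0.2233337014913559) 0.0694299042224884 [0.55234385 0.222     ] 0.06317953458730918
```

View pics/top.png

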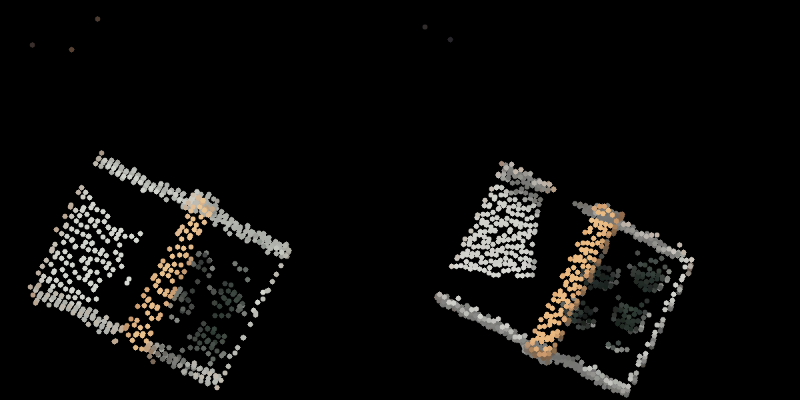

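```bash
python3 -m crank '[[[0,0,-70],0,8.5],[[0,0,-70],0,8.5],[[0,0,-70],0,8.5],[[0,0,-70],0,8.5],[[0,0,-70],0,8.5],[[0,0,-70],0,8.5],[[0,0,-70],0,8.5],[[0,0,-70],0,8.5],[[0,0,-70],0,8.5],[[0,0,-70],0,8.5]]'; python3 - <<'E'
from h import *
o=env.get_obs();print(o['joint_positions'],o['position'],R.from_rotvec(o['tool_rot']).as_matrix()[:,2])
ws=np.load('scene_w.npy');c=np.array([.554,-.17])
W=np.r_[ws.reshape(-1,3),np.load('side_w.npy').reshape(-1,3)]
C=np.r_[cv2.imread('pics/scene.png').reshape(-1,3),cv2.imread('pics/side.png').reshape(-1,3)].astype(int)
m=(np.hypot(*(W[:,:2]-[.55,-.19]).T)<.08)&(W[:,2]>.07)&(W[:,2]<.11)
q=W[m];print('bar',len(q),q.mean(0),np.median(q,0),q.min(0),q.max(0));u,s,v=np.linalg.svd(q-q.mean(0),full_matrices=0);print(v[0],s)
t=(q-q.mean(0))@v[0];print(t.min(),t.max())
E
```

```text
time: 1.35
position: [0.1544, 0.5266, 0.7478]
tool_rot: [0.504, 3.042, 0.388]
ft_force: [-0.4, -0.2, -0.2]
opening: 0.995
grip_force: 0.0
[-2.01410628  0.2562488   1.05890314  0.74708591 -0.31949055  1.99534236
  0.07354915] [0.15444923 0.52662649 0.74784912] [ 0.07391413  0.23868108 -0.96828097]
bar 334 [ 0.53934439 -0.19687608  0.08853073] [ 0.53903159 -0.19879543  0.09079038] [ 0.51681248 -0.23568883  0.0702201 ] [ 0.56527504 -0.15189378  0.09494845]
[0.43471967 0.90051915 0.00916833] [0.50621283 0.10516931 0.09068412]
-0.040394248350799904 0.048019930516065706
```

```bash
python3 -m crank '[[[0,0,15],0,8.5],[[0,0,15],0,8.5],[[0,0,15],0,8.5],[[0,0,15],0,8.5]]'; python3 - <<'E'
from h import *
o=env.get_obs();print(o['joint_positions'],o['position'],R.from_rotvec(o['tool_rot']).as_matrix()[:,2])
E
```

```text
time: 1.85
position: [0.1674, 0.5612, 0.5969]
tool_rot: [0.512, 3.042, 0.371]
ft_force: [-0.5, 0.2, 1.8]
opening: 0.994
grip_force: 0.0
[-2.25735762  0.153993    1.08445671  1.19766733 -0.15214167  1.62729828
  0.01598418] [0.16738262 0.5612084  0.5969491 ] [ 0.07295593  0.2277943  -0.97097229]
```

```bash
python3 -m crank '[[[0,0,-90],0,8.5],[[0,0,-90],0,8.5],[[0,0,-90],0,8.5],[[0,0,-90],0,8.5],[[0,0,-90],0,8.5],[[0,0,-90],0,8.5],[[0,0,-90],0,8.5],[[0,0,-90],0,8.5]]'; cat > st.py <<'E'
from h import *
o=env.get_obs();M=R.from_rotvec(o['tool_rot']).as_matrix()
z=M[:,2];print(o['time'],o['joint_positions'].round(3),o['position'].round(3));print(M.round(3))
print('dip',np.degrees(np.arcsin(-z[2])),'az',np.degrees(np.arctan2(z[1],z[0])), 'xaxis z',M[2,0].round(3))
E
python3 st.py; python3 - <<'E'
from h import *
W=np.load('side_w.npy')
for p in [(300,60),(300,130),(150,95)]: print(p,W[p[1],p[0]])
E
```

```text
time: 2.85
position: [0.138, 0.4657, 0.7887]
tool_rot: [0.5, 3.024, 0.487]
ft_force: [-1.7, 0.4, -0.3]
opening: 0.997
grip_force: 0.0
2.85 [-2.147  0.068  0.88   0.784 -0.06   1.996 -0.067] [0.138 0.466 0.789]
[[-0.947  0.308  0.088]
 [ 0.32   0.899  0.299]
 [ 0.013  0.312 -0.95 ]]
dip 71.82164879278538 az 73.59810299870855 xaxis z 0.013
(300, 60) [0.80403391 1.94545084 0.025972  ]
(300, 130) [0.6062051  0.54200366 0.07179814]
(150, 95) [-0.05009703  1.03691504  0.11512564]
```

```bash
python3 -m crank '[[[0,60,0],0,8.5],[[0,60,0],0,8.5],[[0,60,0],0,8.5],[[0,60,0],0,8.5],[[0,60,0],0,8.5],[[0,60,0],0,8.5],[[0,60,0],0,8.5],[[0,60,0],0,8.5]]' >/dev/null; python3 st.py
```

```text
3.85 [-1.374  0.642  0.513  0.153 -0.435  1.996 -0.032] [0.232 0.72  0.716]
[[-0.945  0.309  0.105]
 [ 0.326  0.881  0.343]
 [ 0.014  0.359 -0.933]]
dip 68.96710529451572 az 73.00432659731848 xaxis z 0.014
```

```bash
python3 -m crank '[[[0,60,0],0,8.5],[[0,60,0],0,8.5],[[0,60,0],0,8.5]]' >/dev/null; python3 st.py;  python3 -m crank '[[[0,40,-40],0,8.5],[[0,40,-40],0,8.5],[[0,40,-40],0,8.5]]' >/dev/null; python3 st.py
```

```text
4.225 [-1.258  0.71   1.054  0.002 -1.095  1.996 -0.067] [0.252 0.729 0.732]
[[-0.94   0.328  0.093]
 [ 0.336  0.847  0.412]
 [ 0.056  0.418 -0.907]]
dip 65.03284679566717 az 77.21650115839624 xaxis z 0.056
4.6 [-0.965  0.734  1.11   0.08  -1.291  1.979 -0.194] [0.444 0.649 0.707]
[[-0.737  0.673  0.057]
 [ 0.628  0.652  0.425]
 [ 0.249  0.349 -0.903]]
dip 64.62122675394194 az 82.3546345302395 xaxis z 0.249
```

```bash
cat > fk.py <<'E'
import numpy as np
from scipy.spatial.transform import Rotation as R
T=[((0,0,.15643),(0,1,0,0)),((0,.005375,-.12838),(1,1,0,0)),((0,-.21038,-.006375),(1,-1,0,0)),((0,.006375,-.21038),(1,1,0,0)),((0,-.20843,-.006375),(1,-1,0,0)),((0,.00017505,-.10593),(1,1,0,0)),((0,-.10593,-.00017505),(1,-1,0,0))]
TCPZ=-.061525
LO=np.array([-2.82,-.49,-1.37,0,-1.36,.23,-2.94]);HI=np.array([2.82,2.23,1.46,2.46,4.5,2,2.94])
def fk(q,off=0.,full=False):
    p=np.zeros(3);M=np.eye(3);P=[]
    for (t,w),a in zip(T,q):
        p=p+M@np.array(t);M=M@R.from_quat(w,scalar_first=True).as_matrix()@R.from_euler('z',a).as_matrix();P.append(p)
    e=p+M@np.array([0,0,TCPZ-off]);M=M@np.diag([1.,-1,-1])
    return (e,M,P) if full else (e,M)
E
python3 - <<'E'
from fk import *
for q,p,rv in [([-1.324,.3992,.045,1.5379,-.0187,1.2069,-.0507],[.22,.611,.238],[-.5402,-3.0945,.0031]),([-1.374,.642,.513,.153,-.435,1.996,-.032],[.232,.72,.716],None),([-.965,.734,1.11,.08,-1.291,1.979,-.194],[.444,.649,.707],None)]:
    e,M=fk(q);print((e-p).round(3), M.T@(np.array(p)-e),M.round(3).tolist())
print(R.from_rotvec([-.5402,-3.0945,.0031]).as_matrix())
E
```

```text
[-0.071 -0.178  0.155] [-0.19221226 -0.00617978  0.15440519] [[-0.339, -0.941, -0.001], [-0.941, 0.339, -0.002], [0.002, -0.0, -1.0]]
[-0.077 -0.214 -0.023] [-0.22087817 -0.00329696  0.06029618] [[-0.308, -0.946, 0.105], [-0.881, 0.325, 0.343], [-0.359, 0.014, -0.933]]
[-0.121 -0.197 -0.028] [-0.21995298  0.04148776  0.06473296] [[-0.674, -0.736, 0.057], [-0.651, 0.629, 0.424], [-0.348, 0.248, -0.904]]
[[-9.40854587e-01  3.38810049e-01 -6.29241271e-04]
 [ 3.38810630e-01  9.40852683e-01 -1.89370745e-03]
 [-4.95837751e-05 -1.99489697e-03 -9.99998009e-01]]
```

```bash
cat > fit.py <<'E'
import numpy as np,fk as F
from scipy.optimize import least_squares
D=[([-1.32400336,.39920646,.04501787,1.5378933,-.01874599,1.20689684,-.05067395],[.22005737,.61095089,.23824785]),
([-2.01410628,.2562488,1.05890314,.74708591,-.31949055,1.99534236,.07354915],[.15444923,.52662649,.74784912]),
([-2.25735762,.153993,1.08445671,1.19766733,-.15214167,1.62729828,.01598418],[.16738262,.5612084,.5969491]),
([-2.147,.068,.88,.784,-.06,1.996,-.067],[.138,.466,.789]),([-1.374,.642,.513,.153,-.435,1.996,-.032],[.232,.72,.716]),([-1.258,.71,1.054,.002,-1.095,1.996,-.067],[.252,.729,.732]),([-.965,.734,1.11,.08,-1.291,1.979,-.194],[.444,.649,.707])]
def setp(x):
    h,a,b,c,o1,o2=x
    F.T[0]=((0,0,h),(0,1,0,0));F.T[1]=((0,o1,0),(1,1,0,0))
    F.T[2]=((0,-a,0),(1,-1,0,0));F.T[3]=((0,o2,0),(1,1,0,0))
    F.T[4]=((0,-b,0),(1,-1,0,0));F.T[5]=((0,0,0),(1,1,0,0));F.T[6]=((0,0,0),(1,-1,0,0));F.TCPZ=-c
f=lambda x:(setp(x),np.concatenate([F.fk(q)[0]-p for q,p in D]))[1]
r=least_squares(f,[.285,.42,.314,.35,.0,.0]);print(r.x.round(4),abs(r.fun).max());np.save('links.npy',r.x)
E
python3 fit.py
```

```text
[0.2568 0.5231 0.4768 0.3304 0.012  0.0309] 0.0007473702931857229
```

```bash
python3 -m crank '[[[-14,-17,23],0,8.5],[[-14,-17,23],0,8.5],[[-14,-17,23],0,8.5],[[-14,-17,23],0,8.5],[[-14,-17,23],0,8.5],[[-14,-17,23],0,8.5],[[-14,-17,23],0,8.5]]' >/dev/null; python3 st.py; python3 - <<'E'
import numpy as np,fk as F,fit
from scipy.optimize import least_squares
az=np.radians(64.2);bar=np.array([.5395,-.198,.085])
def ik(p,M,n=30):
    best=None;rng=np.random.default_rng(0)
    for i in range(n):
        r=least_squares(lambda q:np.r_[(F.fk(q)[0]-p)*5,(F.R.from_matrix(F.fk(q)[1]@np.array([[0,1,0],[-1,0,0],[0,0,1]]).T@M.T).as_rotvec())],rng.uniform(F.LO,F.HI),bounds=(F.LO,F.HI),max_nfev=200)
        if best is None or r.cost<best.cost:best=r
        if r.cost<1e-8:break
    return best
for dip in (30,45,60):
  for sgn in(1,-1):
    for s2 in (1,-1):
      d=np.radians(dip);h=sgn*np.array([np.cos(az),np.sin(az),0]);z=h*np.cos(d)-np.array([0,0,np.sin(d)])
      y=s2*np.cross([0,0,1],h);M=np.c_[np.cross(y,z),y,z]
      for nm,p,roll in(('grasp',bar,0),('pour',np.array([.62,.19,.25]),0),('pour',np.array([.60,.19,.28]),60),('pour',np.array([.60,.19,.28]),-60)):
        b=ik(p,M@F.R.from_euler('z',roll,degrees=True).as_matrix());P=F.fk(b.x,full=True)[2];print(dip,sgn,s2,nm,roll,'%.1e'%b.cost,b.x.round(2),'wrist',P[5].round(2))
E
```

```text
5.475 [-1.716  0.545  1.39   1.507 -0.94   1.345  0.525] [0.45  0.541 0.403]
[[-0.727  0.684  0.053]
 [ 0.637  0.644  0.424]
 [ 0.256  0.343 -0.904]]
dip 64.68555621450489 az 82.81566370246726 xaxis z 0.256
[0.2568 0.5231 0.4768 0.3304 0.012  0.0309] 0.0007473702931857229
30 1 1 grasp 0 7.5e-11 [ 1.55  1.12 -1.17  1.8  -0.06  0.92 -2.94] wrist [ 0.41 -0.46  0.25]
30 1 1 pour 0 8.7e-17 [ 0.34  0.33 -0.34  2.04 -1.36  0.84 -2.54] wrist [ 0.5  -0.07  0.42]
30 1 1 pour 60 1.4e-16 [ 0.89  0.38 -0.99  2.05 -1.12  0.67  2.5 ] wrist [ 0.48 -0.07  0.45]
30 1 1 pour -60 3.9e-18 [-0.96  0.79  1.45  2.09  4.5   1.71 -1.48] wrist [ 0.48 -0.07  0.45]
30 1 -1 grasp 0 9.7e-17 [ 1.59  1.21 -1.27  1.8   0.09  0.93  0.07] wrist [ 0.41 -0.46  0.25]
30 1 -1 pour 0 1.0e-16 [ 0.97  0.57 -1.16  2.02 -0.9   0.51  0.3 ] wrist [ 0.5  -0.07  0.42]
30 1 -1 pour 60 4.8e-17 [-0.96  0.79  1.45  2.09  4.5   1.71 -0.43] wrist [ 0.48 -0.07  0.45]
30 1 -1 pour -60 1.8e-17 [ 0.25  0.25 -0.23  2.06 -1.35  0.9   1.6 ] wrist [ 0.48 -0.07  0.45]
30 -1 1 grasp 0 1.8e-17 [ 0.44  0.99 -0.9   1.67  1.22  1.97 -1.29] wrist [0.66
[... 2900 characters left out ...]
-0.87  1.78  0.94  1.42 -1.06] wrist [ 0.61 -0.05  0.37]
60 -1 1 pour 0 7.1e-09 [-0.52  0.64  0.02  1.23  0.28  1.71 -0.98] wrist [0.69 0.34 0.54]
60 -1 1 pour 60 6.1e-17 [ 0.03  0.77 -1.03  1.23  0.76  1.99 -2.4 ] wrist [0.67 0.34 0.57]
60 -1 1 pour -60 6.6e-14 [ 0.04  0.78 -1.05  1.23  0.77  2.   -0.31] wrist [0.67 0.34 0.57]
60 -1 -1 grasp 0 4.0e-09 [-0.78  1.07  1.31  1.82 -0.58  1.05 -2.93] wrist [ 0.61 -0.05  0.37]
60 -1 -1 pour 0 9.8e-14 [-0.69  0.66  0.31  1.23  0.15  1.67  2.27] wrist [0.69 0.34 0.54]
60 -1 -1 pour 60 3.1e-14 [-0.76  0.62  0.41  1.25  0.11  1.7   1.26] wrist [0.67 0.34 0.57]
60 -1 -1 pour -60 1.3e-16 [-1.03  0.77  0.95  1.26 -0.18  1.69 -2.68] wrist [0.67 0.34 0.57]
```

```bash
python3 -m crank '[[[-10,75,25],0,8.5],[[-10,75,25],0,8.5],[[-10,75,25],0,8.5],[[-10,75,25],0,8.5],[[-10,75,25],0,8.5],[[-10,75,25],0,8.5],[[-10,75,25],0,8.5],[[-10,75,25],0,8.5]]' >/dev/null; python3 st.py
```

```text
6.475 [-0.56   1.326  0.889  0.073 -1.199  1.652 -0.101] [0.832 0.573 0.189]
[[-0.422  0.905 -0.058]
 [ 0.848  0.417  0.328]
 [ 0.321  0.089 -0.943]]
dip 70.5473596368256 az 100.10978449985976 xaxis z 0.321
```

```bash
cat > sim.py <<'E'
import numpy as np,fk as F,io,contextlib
with contextlib.redirect_stdout(io.StringIO()): import fit
from scipy.optimize import least_squares
Z=np.array([[0,1,0],[-1,0,0],[0,0,1]]).T
def fkt(q):
    e,M=F.fk(q);return e,M@Z.T@np.diag([1,1,1.])
S=[[-1.324,.3992,.045,1.5379,-.0187,1.2069,-.0507],[-2.01410628,.2562488,1.05890314,.74708591,-.31949055,1.99534236,.07354915],[-2.25735762,.153993,1.08445671,1.19766733,-.15214167,1.62729828,.01598418],[-2.147,.068,.88,.784,-.06,1.996,-.067],[-1.374,.642,.513,.153,-.435,1.996,-.032],[-1.258,.71,1.054,.002,-1.095,1.996,-.067],[-.965,.734,1.11,.08,-1.291,1.979,-.194],[-1.716,.545,1.39,1.507,-.94,1.345,.525],[-.56,1.326,.889,.073,-1.199,1.652,-.101]]
C=[((0,0,-.7),10),((0,0,.15),4),((0,0,-.9),8),((0,.6,0),8),((0,.6,0),3),((0,.4,-.4),3),((-.14,-.17,.23),7),((-.1,.75,.25),8)]
E
cat > t.py <<'E'
from sim import *
e,M=F.fk(S[0]);print((M@Z).round(2),(M@Z.T).round(2))
sg=Z if (M@Z)[0,0]<-.9 else Z.T
def tool(q):
    e,M=F.fk(q);return e,M@sg
for i,(c,n) in enumerate(C):
    p,M=tool(S[i]);tp=p+M@np.array(c)
    pa,Ma=tool(S[i+1]);print(i,'target',tp.round(3),'att',pa.round(3),'roterr',(F.R.from_matrix(Ma@M.T).as_rotvec()).round(3))
    for w in(.1,.3,1):
        q=np.clip(S[i],F.LO+1e-6,F.HI-1e-6)
        r=least_squares(lambda q:np.r_[tool(q)[0]-tp,w*F.R.from_matrix(tool(q)[1]@M.T).as_rotvec()],q,bounds=(F.LO,F.HI))
        pb,Mb=tool(r.x);print('   w',w,pb.round(3),F.R.from_matrix(Mb@M.T).as_rotvec().round(3),r.x.round(2))
E
python3 t.py
```

```text
[[-0.94  0.34 -0.  ]
 [ 0.34  0.94 -0.  ]
 [-0.   -0.   -1.  ]] [[ 0.94 -0.34 -0.  ]
 [-0.34 -0.94 -0.  ]
 [ 0.    0.   -1.  ]]
0 target [0.221 0.612 0.938] att [0.155 0.527 0.748] roterr [ 0.242 -0.077  0.017]
   w 0.1 [0.217 0.603 0.917] [ 0.682 -0.246  0.   ] [-1.33  0.43  0.    0.    0.07  1.99 -0.05]
   w 0.3 [0.209 0.579 0.835] [ 0.451 -0.161  0.   ] [-1.45  0.35  0.43  0.34 -0.23  2.   -0.  ]
   w 1 [0.197 0.548 0.683] [ 0.112 -0.04   0.   ] [-1.52  0.27  0.37  0.77 -0.11  2.   -0.  ]
1 target [0.166 0.562 0.603] att [0.167 0.561 0.597] roterr [-0.011  0.002 -0.005]
   w 0.1 [0.166 0.562 0.603] [ 0. -0. -0.] [-2.15  0.12  0.92  1.19 -0.1   1.62 -0.02]
   w 0.3 [0.166 0.562 0.603] [ 0. -0. -0.] [-2.29  0.16  1.12  1.19 -0.16  1.63  0.02]
   w 1 [0.166 0.562 0.603] [-0.  0. -0.] [-2.07  0.11  0.82  1.19 -0.08  1.62 -0.04]
2 target [0.102 0.356 1.471] att [0.138 0.466 0.789] roterr [ 0.074 -0.018  0.006]
   w 0.1 [0.101 0.352 1.407] [ 1.73  -0.521  0.008] [-1.97  0.06  0.    0.    0.71  1.05 -0.08]
   w 0.3 [0.101 0.347 1.172] [ 1.024 -0.308  0.005] [-2.82  0.01  0.25  0.    1.29
[... 1225 characters left out ...]
0.446 0.548 0.405] att [0.45  0.541 0.403] roterr [ 0.001  0.009 -0.011]
   w 0.1 [0.446 0.548 0.405] [-0.  0.  0.] [-1.7   0.47  1.27  1.5  -0.83  1.27  0.46]
   w 0.3 [0.446 0.548 0.405] [ 0. -0. -0.] [-1.73  0.55  1.4   1.5  -0.94  1.35  0.53]
   w 1 [0.446 0.548 0.405] [ 0. -0.  0.] [-1.72  0.54  1.38  1.5  -0.92  1.33  0.52]
7 target [1.049 1.066 0.408] att [0.832 0.573 0.189] roterr [-0.103  0.246 -0.309]
   w 0.1 [0.924 0.942 0.383] [ 0.807 -0.757 -0.308] [-0.82  1.41 -0.49  0.    0.43  0.23 -0.17]
   w 0.3 [0.869 0.898 0.344] [ 0.476 -0.443 -0.18 ] [-0.79  1.32  0.    0.   -0.23  0.79 -0.03]
   w 1 [0.757 0.804 0.282] [ 0.095 -0.088 -0.036] [-0.78  1.26  0.    0.   -0.27  1.39 -0.01]
```

```bash
cat > model.py <<'E'
from sim import *
QT=[F.R.from_quat(w,scalar_first=True).as_matrix() for _,w in F.T];TT=[np.array(t) for t,_ in F.T]
VM=.7*np.array([2.57,2.57,3.14,3.14,3.14,3.14,3.14])/8
def rz(a):
    c,s=np.cos(a),np.sin(a);return np.array([[c,-s,0],[s,c,0],[0,0,1]])
def fj(q):
    p=np.zeros(3);M=np.eye(3);P=[];A=[]
    for t,Q,a in zip(TT,QT,q):
        p=p+M@t;M=M@Q@rz(a);P.append(p);A.append(M[:,2])
    e=p+M@np.array([0,0,F.TCPZ]);J=np.array([np.r_[np.cross(a,e-pp),a] for a,pp in zip(A,P)]).T
    return e,M@np.diag([1.,-1,-1])@Z,J
import cv2
rv=lambda M:cv2.Rodrigues(M)[0].ravel()
def run(q,c,n,lam,w,K,mode,lim=1,roll=0):
    q=np.array(q,float);p0,M0,_=fj(q);tp=p0+M0@np.array(c);MT=M0@rz(np.radians(roll));cp,cM=p0,M0
    W=np.r_[1,1,1,w,w,w]
    for _ in range(n):
        d=tp-cp;L=np.linalg.norm(d);gp=cp+d*min(1,.0625/max(L,1e-9))
        r=rv(MT@cM.T);a=np.linalg.norm(r);gM=cv2.Rodrigues(r*min(1,.187/max(a,1e-9)))[0]@cM
        q0=q.copy()
        for k in range(K):
            e,M,J=fj(q);err=np.r_[gp-e,rv(gM@M.T)]*W;Jw=J*W[:,None]
            dq=Jw.T@np.linalg.solve(Jw@Jw.T+lam**2*np.eye(6),err)
            q=np.clip(q+dq,F.LO+.004,F.HI-.004)
        if lim:
            s=np.max(abs(q-q0)/VM)
            if s>1:q=q0+(q-q0)/s
        e,M,_=fj(q)
        if mode: cp,cM=e,M
        else: cp,cM=gp,gM
    return q
E
cat > g.py <<'E'
from model import *
import itertools
I=[0,2,3,4,5,7];res=[]
for lam,w,K,mode,lim in itertools.product([.005,.02,.05,.1,.2,.4],[.1,.2,.3,.5,1],[1,3,10,40],[0,1],[1]):
    s=[]
    for i in I:
        q=run(S[i],C[i][0],C[i][1],lam,w,K,mode,lim);e,M,_=fj(q);pa,Ma,_=fj(S[i+1])
        s.append(np.linalg.norm(e-pa)+.5*np.linalg.norm(rv(Ma@M.T)))
    res.append((sum(s),lam,w,K,mode,np.round(s,2)))
for r in sorted(res,key=lambda r:r[0])[:12]:print(r)
E
time python3 g.py
```

```text
(np.float64(1.3158201437900354), 0.4, 1, 10, 1, array([0.2 , 0.08, 0.01, 0.11, 0.42, 0.49]))
(np.float64(1.3623892999454117), 0.4, 1, 3, 1, array([0.18, 0.06, 0.1 , 0.11, 0.42, 0.49]))
(np.float64(1.3635394727829442), 0.4, 0.5, 10, 1, array([0.15, 0.14, 0.04, 0.1 , 0.42, 0.5 ]))
(np.float64(1.3678602954384478), 0.4, 1, 40, 1, array([0.21, 0.11, 0.03, 0.11, 0.42, 0.49]))
(np.float64(1.3785312829784973), 0.4, 1, 1, 0, array([0.1 , 0.22, 0.04, 0.1 , 0.42, 0.49]))
(np.float64(1.3858392426586517), 0.4, 0.5, 40, 1, array([0.16, 0.16, 0.04, 0.1 , 0.42, 0.51]))
(np.float64(1.3876319405030582), 0.4, 0.5, 3, 1, array([0.16, 0.12, 0.08, 0.1 , 0.42, 0.51]))
(np.float64(1.4212946612947355), 0.4, 1, 3, 0, array([0.12, 0.24, 0.04, 0.11, 0.42, 0.49]))
(np.float64(1.421489425391696), 0.2, 1, 1, 1, array([0.17, 0.14, 0.09, 0.11, 0.42, 0.49]))
(np.float64(1.4288888432270308), 0.2, 0.5, 1, 1, array([0.15, 0.18, 0.07, 0.1 , 0.42, 0.5 ]))
(np.float64(1.4385395401968557), 0.02, 0.2, 10, 1, array([0.35, 0.44, 0.17, 0.2 , 0.12, 0.16]))
(np.float64(1.4569430018809162), 0.4, 1, 10, 0, array([0.13, 0.26, 0.05, 0.11, 0.42, 0.49]))
real	0m53.099s
user	0m53.066s
sys	0m0.090s
```

```bash
cat > h2.py <<'E'
from model import *
def ikn(p,M,q0):
    r=least_squares(lambda q:np.r_[(fj(q)[0]-p)*5,rv(fj(q)[1]@M.T)],q0,bounds=(F.LO,F.HI));return r.x
q0=np.array(S[0]);p0,M0,_=fj(q0)
for nm,c in(('out',(0,1,0)),('in',(0,-1,0)),('up',(0,0,-1)),('lat',(1,0,0))):
  for mod in((.4,1,10,1),(.02,.2,10,1),(.1,.5,3,0)):
    q=q0.copy();o=[]
    for k in range(6):
        M=fj(q)[1];c_t=M.T@M0@np.array(c)
        q=run(q,c_t,8 if k==0 else 4,*mod);e,M,_=fj(q);z=M[:,2];o.append((int(np.degrees(np.arcsin(-z[2]))),int(np.degrees(np.arctan2(z[1],z[0])))))
    print(nm,mod,o,e.round(2),q.round(2))
E
python3 h2.py
```

```text
out (0.4, 1, 10, 1) [(89, 69), (87, 69), (86, 70), (85, 70), (84, 70), (83, 70)] [0.35 0.97 0.02] [-1.27  1.48  0.05  0.   -0.05  1.54 -0.04]
out (0.02, 0.2, 10, 1) [(78, 69), (64, 69), (52, 68), (44, 68), (40, 68), (39, 67)] [ 0.44  1.07 -0.4 ] [-1.23  2.03  0.08  0.    0.09  0.23 -0.16]
out (0.1, 0.5, 3, 0) [(80, 69), (68, 69), (57, 69), (46, 69), (37, 69), (29, 69)] [0.44 1.21 0.07] [-1.27  1.59  0.08  0.    0.    0.5  -0.09]
in (0.4, 1, 10, 1) [(85, -103), (82, -105), (78, -104), (76, -97), (76, -97), (74, -105)] [-0.35 -0.34  0.29] [-2.1  -0.49 -1.37  1.98 -0.76  1.21 -2.03]
in (0.02, 0.2, 10, 1) [(80, -103), (59, -103), (42, -91), (41, -91), (43, -93), (42, -100)] [-0.56 -0.52  0.32] [-2.82  0.61 -1.28  1.68  0.16  0.57 -2.9 ]
in (0.1, 0.5, 3, 0) [(80, -102), (56, -103), (34, -98), (33, -89), (34, -103), (33, -120)] [-0.63 -0.46  0.35] [-2.82  0.38 -1.02  1.84 -0.56  0.23 -2.38]
up (0.4, 1, 10, 1) [(83, 72), (76, 72), (69, 72), (63, 72), (58, 73), (54, 73)] [0.18 0.55 0.9 ] [-1.42  0.3   0.25  0.23 -0.13  2.   -0.07]
up (0.02, 0.2, 10, 1) [(67, 73), (50, 72), (32, 71), (16, 71), (1, 71), (-11, 70)] [0.25 0.68 1.24] [-1.31  0.41  0.08  0.    0.02  0.97 -0.09]
up (0.1, 0.5, 3, 0) [(66, 73), (53, 72), (41, 72), (29, 72), (17, 71), (4, 71)] [0.16 0.48 1.22] [-1.46  0.18  0.2   0.    0.01  1.47 -0.07]
lat (0.4, 1, 10, 1) [(89, -152), (89, 127), (88, 127), (87, 130), (86, 132), (85, 135)] [-0.82  0.61  0.07] [-2.55  1.43 -0.04  0.    0.05  1.63 -1.32]
lat (0.02, 0.2, 10, 1) [(89, -106), (88, 118), (79, 124), (70, 128), (59, 131), (50, 134)] [-0.91  0.76 -0.23] [-2.51  1.8   0.07  0.    0.09  0.67 -1.35]
lat (0.1, 0.5, 3, 0) [(89, -129), (88, 121), (79, 125), (69, 129), (58, 132), (49, 135)] [-0.95  0.75  0.09] [-2.54  1.49  0.02  0.    0.12  0.95 -1.33]
```

```bash
python3 -m crank '[[[0,0,0],0,8.5]]'; python3 - <<'E'
from h import *
M=R.from_rotvec(env.get_obs()['tool_rot']).as_matrix();p=env.get_obs()['position'];print((M.T@(np.array([.30,.52,.35])-p)*100).round(1))
E
```

```text
time: 6.6
position: [0.7932, 0.6343, 0.2472]
tool_rot: [-1.413, -2.517, -0.452]
ft_force: [-2.4, 4.0, 4.4]
opening: 0.995
grip_force: 0.0
[ 19.8 -46.2 -11.8]
```

```bash
python3 -m crank '[[[0,0,0],0,8.5],[[0,0,0],0,8.5]]'>/dev/null; python3 st.py;  python3 - <<'E'
from h import *
M=R.from_rotvec(env.get_obs()['tool_rot']).as_matrix();p=env.get_obs()['position'];print((M.T@(np.array([.32,.52,.40])-p)*100).round(1))
E
```

```text
6.85 [-0.64   1.229  0.888 -0.    -1.22   1.654 -0.102] [0.767 0.665 0.311]
[[-0.571  0.821 -0.003]
 [ 0.751  0.524  0.402]
 [ 0.332  0.227 -0.916]]
dip 66.27949700808654 az 90.45435509583902 xaxis z 0.332
[ 17.6 -42.3 -13.8]
```

```bash
python3 -m crank '[[[0,0,0],0,8.5],[[0,0,0],0,8.5],[[6,-14,-4],0,8.5],[[12,-28,-9],0,8.5],[[17,-42,-14],0,8.5],[[17,-42,-14],0,8.5],[[17,-42,-14],0,8.5],[[17,-42,-14],0,8.5],[[17,-42,-14],0,8.5],[[17,-42,-14],0,8.5],[[17,-42,-14],0,8.5],[[17,-42,-14],0,8.5]]'>/dev/null; python3 st.py
```

```text
8.35 [-0.806  0.992  1.065 -0.    -1.361  1.892 -0.329] [0.576 0.693 0.518]
[[-0.564  0.825 -0.039]
 [ 0.762  0.539  0.359]
 [ 0.317  0.173 -0.933]]
dip 68.85381793273271 az 96.19525169292766 xaxis z 0.317
```

```bash
python3 - <<'E'
from h import *
M=R.from_rotvec(env.get_obs()['tool_rot']).as_matrix();p=env.get_obs()['position'];print((M.T@(np.array([.35,.5,.35])-p)*100).round(1))
E
python3 -m crank '[[[-8,-32,7],0,8.5],[[-8,-32,7],0,8.5],[[-8,-32,7],0,8.5],[[-8,-32,7],0,8.5],[[-8,-32,7],0,8.5],[[-8,-32,7],0,8.5]]'>/dev/null; python3 st.py
```

```text
[ -7.3 -32.    9.6]
9.1 [-0.816  0.953  1.063 -0.    -1.361  1.977 -0.35 ] [0.545 0.669 0.545]
[[-0.565  0.822 -0.069]
 [ 0.768  0.555  0.32 ]
 [ 0.302  0.128 -0.945]]
dip 70.87324647736318 az 102.12346380705925 xaxis z 0.302
```

```bash
cat > esc.py <<'E'
from model import *
q=np.array([-0.816,0.953,1.063,0.002,-1.358,1.977,-0.35]);e,M,J=fj(q)
print(np.c_[J[:3,3],J[3:,3],J[:3,4],J[3:,4]].round(2))
import itertools
for mod in((.4,1,10,1),(.02,.2,10,1),(.1,.5,3,0)):
  o=[]
  for d in itertools.product([-1,0,1],repeat=3):
    for roll in(-40,0,40):
      if d==(0,0,0) and roll==0: continue
      dd=np.array(d)*.4
      qq=run(q,M.T@dd,6,*mod,roll=roll);o.append((qq[3],qq[4],d,roll,fj(qq)[0].round(2)))
  o.sort(key=lambda a:-a[0])
  for a in o[:8]:print(mod,a)
E
python3 esc.py
```

```text
[[ 0.25 -0.01  0.25 -0.56]
 [-0.17  0.7  -0.16 -0.59]
 [-0.17 -0.71 -0.07 -0.58]]
(0.4, 1, 10, 1) (np.float64(1.0852128715462255), np.float64(-1.0679298969613145), (-1, -1, -1), 40, array([0.47, 0.58, 0.47]))
(0.4, 1, 10, 1) (np.float64(0.9681501011029383), np.float64(-1.1608651816706677), (0, -1, -1), 40, array([0.63, 0.51, 0.39]))
(0.4, 1, 10, 1) (np.float64(0.926381586014149), np.float64(-1.1710622000269189), (-1, 0, -1), 40, array([0.4 , 0.76, 0.4 ]))
(0.4, 1, 10, 1) (np.float64(0.8587232241207067), np.float64(-0.9433499598206422), (-1, -1, 0), 40, array([0.41, 0.53, 0.63]))
(0.4, 1, 10, 1) (np.float64(0.8017813172195022), np.float64(-1.2710766835233818), (0, 0, -1), 40, array([0.59, 0.72, 0.26]))
(0.4, 1, 10, 1) (np.float64(0.7680768150475802), np.float64(-1.0025650035925615), (0, -1, 0), 40, array([0.6 , 0.39, 0.58]))
(0.4, 1, 10, 1) (np.float64(0.5873732940161438), np.float64(-1.1405725145083048), (-1, 0, 0), 40, array([0.27, 0.73, 0.61]))
(0.4, 1, 10, 1) (np.float64(0.5193086931846832), np.float64(-0.9132832451342126), (-1, -1, 1), 40, array([0.41, 0.55, 0.72]))
(0.02, 0.2, 1
[... 1328 characters left out ...]
at64(-1.158065713830194), (-1, 0, -1), 40, array([0.3 , 0.68, 0.3 ]))
(0.1, 0.5, 3, 0) (np.float64(1.2084531787374977), np.float64(-0.7277019583860027), (-1, -1, 0), 40, array([0.29, 0.53, 0.57]))
(0.1, 0.5, 3, 0) (np.float64(1.2029901448645015), np.float64(-1.292979923362519), (0, 0, -1), 40, array([0.55, 0.67, 0.17]))
(0.1, 0.5, 3, 0) (np.float64(1.1423257803249025), np.float64(-0.9139121952120883), (0, -1, 0), 40, array([0.55, 0.29, 0.55]))
(0.1, 0.5, 3, 0) (np.float64(1.1159933618191202), np.float64(-0.9174589418154442), (-1, 0, 0), 40, array([0.17, 0.68, 0.54]))
(0.1, 0.5, 3, 0) (np.float64(0.7350355226846798), np.float64(-1.2463584115262973), (-1, 1, -1), 40, array([0.33, 0.89, 0.33]))
```

```bash
python3 -m crank '[[[-15,-33,17],40,8.5],[[-15,-33,17],40,8.5],[[-15,-33,17],40,8.5],[[-15,-33,17],40,8.5],[[-15,-33,17],40,8.5],[[-15,-33,17],40,8.5],[[-15,-33,17],40,8.5]]'>/dev/null; python3 st.py
```

```text
9.975 [-0.788  0.99   1.06  -0.    -1.361  1.995 -1.012] [0.566 0.657 0.513]
[[ 0.091  0.991 -0.097]
 [ 0.957 -0.06   0.285]
 [ 0.277 -0.119 -0.953]]
dip 72.44924985533665 az 108.85350546571576 xaxis z 0.277
```

```bash
cat > esc2.py <<'E'
from model import *
q=np.array([-0.788,0.99,1.06,0.001,-1.36,1.995,-1.012]);e,M,J=fj(q)
rng=np.random.default_rng(1)
V=rng.normal(size=(4000,3));V/=np.linalg.norm(V,axis=1)[:,None]
best=[]
for rr in(-.18,-.09,0,.09,.18):
  for v in V:
    t=np.r_[v*.06,M[:,2]*rr];s=[]
    for lam in(.01,.03,.1):
      for w in(.2,.5,1):
        W=np.r_[1,1,1,w,w,w];Jw=J*W[:,None];dq=Jw.T@np.linalg.solve(Jw@Jw.T+lam**2*np.eye(6),t*W);s.append([dq[3],dq[4],-dq[5]])
    s=np.array(s);best.append((s.min(),rr,v,s.min(0),s.mean(0)))
best.sort(key=lambda b:-b[0])
for b in best[:6]:print(b[0].round(4),b[1],'world',b[2].round(2),'tool',(M.T@b[2]).round(2),b[3].round(3),b[4].round(3))
E
python3 esc2.py
```

```text
0.0129 0.18 world [ 0.37  0.47 -0.8 ] tool [0.27 0.43 0.86] [0.047 0.013 0.062] [0.063 0.018 0.066]
0.0129 0.18 world [ 0.36  0.49 -0.79] tool [0.28 0.42 0.86] [0.047 0.013 0.063] [0.066 0.019 0.067]
0.0129 0.18 world [ 0.42  0.39 -0.82] tool [0.18 0.49 0.85] [0.048 0.013 0.058] [0.053 0.015 0.061]
0.0129 0.18 world [ 0.3   0.52 -0.8 ] tool [0.3  0.36 0.89] [0.047 0.013 0.061] [0.055 0.016 0.064]
0.0129 0.18 world [ 0.4   0.55 -0.73] tool [0.36 0.45 0.82] [0.047 0.013 0.065] [0.1   0.03  0.075]
0.0129 0.18 world [ 0.5   0.45 -0.74] tool [0.27 0.56 0.79] [0.047 0.013 0.062] [0.098 0.029 0.073]
```

```bash
python3 -m crank '[[[6.5,10.5,21],40,8.5],[[6.5,10.5,21],40,8.5],[[6.5,10.5,21],40,8.5],[[6.5,10.5,21],40,8.5],[[6.5,10.5,21],40,8.5]]'>/dev/null; python3 st.py
```

```text
10.6 [-7.440e-01  1.326e+00  8.990e-01 -1.000e-03 -1.293e+00  1.836e+00
 -1.860e+00] [0.638 0.712 0.216]
[[ 0.834  0.477 -0.279]
 [ 0.542 -0.803  0.247]
 [-0.106 -0.357 -0.928]]
dip 68.11788805206481 az 138.4986808685385 xaxis z -0.106
```

```bash
cat > esc3.py <<'E'
from model import *
from workcell import env
q=env.get_obs()['joint_positions'];e,M,J=fj(q);print(e.round(3),q.round(3))
A=[];G=[]
rng=np.random.default_rng(1)
V=rng.normal(size=(3000,3));V/=np.linalg.norm(V,axis=1)[:,None];o=[]
for rr in(-.15,0,.15):
  for v in V:
    t=np.r_[v*.06,M[:,2]*rr];s=[]
    for lam in(.001,.01,.03,.1,.3):
      for w in(.2,.5,1):
        W=np.r_[1,1,1,w,w,w];Jw=J*W[:,None];dq=Jw.T@np.linalg.solve(Jw@Jw.T+lam**2*np.eye(6),t*W);s.append(dq[3])
    o.append((min(s),rr,v,np.median(s),max(s)))
o.sort(key=lambda b:-b[0])
for rr in(-.15,0,.15):
  for b in [b for b in o if b[1]==rr][:4]:print(np.round(b[0],4),b[1],'world',b[2].round(2),'tool',(M.T@b[2]).round(2),b[3:])
u,s,vt=np.linalg.svd(J);print('sv',s.round(3),u[:,-1].round(2),vt[5].round(2))
E
python3 esc3.py
```

```text
[0.638 0.712 0.216] [-7.440e-01  1.326e+00  8.990e-01 -1.000e-03 -1.293e+00  1.836e+00
 -1.860e+00]
-0.0457 -0.15 world [-0.3   0.4   0.87] tool [-0.12 -0.77 -0.62] (np.float64(-0.011016327943549065), np.float64(3.213762511720649))
-0.0457 -0.15 world [-0.29  0.41  0.87] tool [-0.11 -0.77 -0.62] (np.float64(-0.00986844807760745), np.float64(3.3164780624527523))
-0.0457 -0.15 world [-0.34  0.42  0.84] tool [-0.15 -0.8  -0.59] (np.float64(-0.014669395859150308), np.float64(2.885094940358808))
-0.0457 -0.15 world [-0.32  0.45  0.83] tool [-0.11 -0.81 -0.57] (np.float64(-0.01038476900144003), np.float64(3.2673774050119597))
0.0004 0 world [ 0.23 -0.59  0.78] tool [-0.21  0.3  -0.93] (np.float64(0.0008159034333442955), np.float64(0.029033156394576987))
0.0004 0 world [ 0.28 -0.59  0.76] tool [-0.17  0.34 -0.93] (np.float64(0.004375923264073711), np.float64(0.362006617981554))
0.0004 0 world [ 0.29 -0.58  0.76] tool [-0.15  0.33 -0.93] (np.float64(0.007705898670340286), np.float64(0.6578866762536464))
0.0003 0 world [ 0.28 -0.62  0.73] tool [-0.18  0.37 -0.91] (np.float64(0.0011585511688923206), np.float64(0.05810219079810147))
0.0295 0.15 world [ 0.66 -0.54 -0.52] tool [0.32 0.93 0.17] (np.float64(0.04818607596151532), np.float64(0.10224070308000233))
0.0295 0.15 world [ 0.68 -0.56 -0.47] tool [0.31 0.94 0.11] (np.float64(0.048725655157032026), np.float64(0.14685512575543158))
0.0295 0.15 world [ 0.68 -0.62 -0.39] tool [0.28 0.96 0.02] (np.float64(0.04773447038749373), np.float64(0.05120880740243125))
0.0294 0.15 world [ 0.66 -0.5  -0.56] tool [0.34 0.92 0.22] (np.float64(0.04915120045483302), np.float64(0.19066245473429344))
sv [1.991 1.649 1.345 0.651 0.599 0.004] [-0.7  -0.6  -0.25  0.2  -0.19 -0.11] [ 0.31  0.24 -0.05 -0.8  -0.13  0.11 -0.42]
```

```bash
python3 -m crank '[[[1.7,5.8,0.3],10,8.5],[[3.4,11,0.6],20,8.5],[[-10,6,-3],20,8.5],[[-20,4,-7],20,8.5],[[-28,3,-9],20,8.5],[[-28,3,-9],20,8.5],[[-28,3,-9],20,8.5],[[-28,3,-9],20,8.5]]'>/dev/null; python3 st.py
```

```text
11.6 [-0.594  1.209  0.972 -0.    -1.361  1.995 -2.226] [0.697 0.572 0.326]
[[ 0.963  0.053 -0.264]
 [ 0.119 -0.964  0.238]
 [-0.242 -0.261 -0.934]]
dip 69.14265924642638 az 137.96743960523588 xaxis z -0.242
```

```bash
cat > esc4.py <<'E'
from model import *
from workcell import env
q=np.clip(env.get_obs()['joint_positions'],F.LO+.004,F.HI-.004);e,M,J=fj(q)
rng=np.random.default_rng(2);o=[]
mods=[(.02,.2,10,1),(.05,.3,5,1),(.1,.5,3,0),(.01,1,5,1),(.01,.1,5,1)]
for k in range(250):
    d=rng.normal(size=3);d*=.45/np.linalg.norm(d);roll=rng.choice([-60,-30,0,30])
    if (e+d)[2]<.2 or (e+d)[0]<.1: continue
    r=[run(q,M.T@d,8,*m,roll=roll)[3] for m in mods];o.append((sorted(r)[1],np.round(r,2),d.round(2),roll,(M.T@d*100).round()))
o.sort(key=lambda a:-a[0])
for a in o[:8]:print(a)
E
python3 esc4.py
```

```text
(np.float64(0.19769339150122675), array([0.29, 0.2 , 0.26, 0.  , 0.31]), array([ 0.12, -0.43, -0.02]), np.int64(-30), array([  7.,  43., -12.]))
(np.float64(0.04393972604299779), array([0.05, 0.07, 0.04, 0.28, 0.  ]), array([-0.12,  0.42, -0.08]), np.int64(30), array([ -5., -40.,  21.]))
(np.float64(0.03942587086512006), array([0.04, 0.03, 0.07, 0.14, 0.05]), array([-0.11, -0.23,  0.37]), np.int64(-60), array([-22.,  12., -37.]))
(np.float64(0.03297695190950978), array([0.  , 0.04, 0.03, 0.17, 0.04]), array([ 0.42, -0.17, -0.01]), np.int64(0), array([ 39.,  18., -14.]))
(np.float64(0.0326436090917579), array([0.03, 0.06, 0.1 , 0.  , 0.03]), array([ 0.12, -0.43,  0.02]), np.int64(-60), array([  6.,  42., -15.]))
(np.float64(0.03201971779916235), array([0.  , 0.04, 0.03, 0.21, 0.06]), array([ 0.36, -0.22,  0.15]), np.int64(0), array([ 29.,  19., -29.]))
(np.float64(0.02888433348441999), array([0.03, 0.05, 0.39, 0.  , 0.03]), array([-0.02, -0.43,  0.13]), np.int64(-60), array([-10.,  38., -22.]))
(np.float64(0.028806242078619863), array([0.03, 0.06, 0.27, 0.  , 0.03]), array([ 0.12, -0.43,  0.02]), np.int64(0), array([  6.,  42., -15.]))
```

```bash
python3 -m crank '[[[7,43,-12],-30,8.5],[[7,43,-12],-30,8.5],[[7,43,-12],-30,8.5],[[7,43,-12],-30,8.5],[[7,43,-12],-30,8.5],[[7,43,-12],-30,8.5],[[7,43,-12],-30,8.5],[[7,43,-12],-30,8.5]]'>/dev/null; python3 st.py; python3 esc4.py
```

```text
12.6 [-0.226  1.027  0.559  0.44  -0.736  1.992 -1.027] [0.821 0.136 0.308]
[[ 0.807  0.53  -0.262]
 [ 0.586 -0.776  0.234]
 [-0.079 -0.343 -0.936]]
dip 69.39770742110085 az 138.23073874523 xaxis z -0.079
(np.float64(2.00173185477387), array([2., 2., 2., 2., 2.]), array([-0.44,  0.02, -0.08]), np.int64(-60), array([-34., -22.,  20.]))
(np.float64(1.9754913942961052), array([1.98, 1.98, 1.98, 1.98, 1.98]), array([-0.44,  0.07, -0.09]), np.int64(-60), array([-30., -25.,  22.]))
(np.float64(1.859995351384081), array([1.86, 1.86, 1.86, 1.86, 1.86]), array([-0.45, -0.06,  0.03]), np.int64(0), array([-40., -20.,   7.]))
(np.float64(1.801496864836072), array([1.8, 1.8, 1.8, 1.8, 1.8]), array([-0.38, -0.23, -0.06]), np.int64(-60), array([-44.,  -1.,  10.]))
(np.float64(1.7883932890335674), array([1.79, 1.79, 1.79, 1.79, 1.79]), array([-0.44,  0.01,  0.07]), np.int64(-30), array([-36., -27.,   6.]))
(np.float64(1.788292192023084), array([1.79, 1.79, 1.79, 1.79, 1.79]), array([-0.42,  0.17, -0.03]), np.int64(0), array([-23., -34.,  18.]))
(np.float64(1.75669393232219), array([1.76, 1.76, 1.76, 1.76, 1.76]), array([-0.41, -0.19,  0.03]), np.int64(30), array([-44.,  -8.,   3.]))
(np.float64(1.7471071093489599), array([1.75, 1.75, 1.75, 1.75, 1.75]), array([-0.41, -0.18,  0.04]), np.int64(-30), array([-44.,  -9.,   3.]))
```

```bash
python3 -m crank '[[[-23,-36,-17],0,8.5],[[-23,-36,-17],0,8.5],[[-23,-36,-17],0,8.5],[[-23,-36,-17],0,8.5],[[-23,-36,-17],0,8.5],[[-23,-36,-17],0,8.5],[[-23,-36,-17],0,8.5],[[-23,-36,-17],0,8.5],[[-23,-36,-17],0,8.5]]'>/dev/null; cat >> st.py <<'E'
hz=z[:2];t=np.array([.25,.516]);print('tilt',hz.round(3),'need',(t-hz).round(3),'up in tool',M[2].round(3))
E
python3 st.py
```

```text
13.725 [ 0.101  0.371 -0.697  0.955 -0.141  1.994 -1.588] [0.515 0.235 0.578]
[[ 0.809  0.52  -0.273]
 [ 0.581 -0.776  0.246]
 [-0.084 -0.358 -0.93 ]]
dip 68.44266129888285 az 137.94354170189652 xaxis z -0.084
tilt [-0.273  0.246] need [0.523 0.27 ] up in tool [-0.084 -0.358 -0.93 ]
```

```bash
python3 -m crank '[[[-6,-25,-65],0,8.5],[[-6,-25,-65],0,8.5],[[-6,-25,-65],0,8.5]]'>/dev/null; python3 st.py
```

```text
14.1 [ 0.332  0.373 -1.132  0.942 -0.043  1.993 -1.782] [0.477 0.249 0.628]
[[ 0.837  0.499 -0.226]
 [ 0.547 -0.785  0.291]
 [-0.032 -0.367 -0.93 ]]
dip 68.36260967332845 az 127.78916344484715 xaxis z -0.032
tilt [-0.226  0.291] need [0.476 0.225] up in tool [-0.032 -0.367 -0.93 ]
```

```bash
python3 -m crank '[[[-2,-26,-65],0,8.5],[[-2,-26,-65],0,8.5],[[-2,-26,-65],0,8.5],[[-2,-26,-65],0,8.5]]'>/dev/null; python3 st.py; python3 -m crank '[[[-2,-26,-65],0,8.5],[[-2,-26,-65],0,8.5],[[-2,-26,-65],0,8.5],[[-2,-26,-65],0,8.5]]'>/dev/null; python3 st.py
```

```text
14.6 [ 0.832  0.393 -1.365  0.937  0.089  1.988 -1.889] [0.529 0.044 0.647]
[[ 0.991  0.126 -0.033]
 [ 0.13  -0.938  0.321]
 [ 0.009 -0.322 -0.947]]
dip 71.19037900154153 az 95.90763270097725 xaxis z 0.009
tilt [-0.033  0.321] need [0.283 0.195] up in tool [ 0.009 -0.322 -0.947]
15.1 [ 0.745  0.136 -0.754  0.856 -0.317  1.994 -1.688] [0.487 0.011 0.744]
[[ 0.984  0.069  0.163]
 [ 0.004 -0.928  0.371]
 [ 0.177 -0.365 -0.914]]
dip 66.07648442368777 az 66.33387917716527 xaxis z 0.177
tilt [0.163 0.371] need [0.087 0.145] up in tool [ 0.177 -0.365 -0.914]
```

```bash
python3 -m crank '[[[-21,-35,21],0,8.5],[[-21,-35,21],0,8.5],[[-21,-35,21],0,8.5],[[-21,-35,21],0,8.5],[[-21,-35,21],0,8.5],[[-21,-35,21],0,8.5],[[-21,-35,21],0,8.5],[[-21,-35,21],0,8.5]]'>/dev/null; python3 st.py
```

```text
16.1 [ 0.713 -0.442 -1.031  1.324 -0.722  1.707 -2.015] [0.257 0.431 0.647]
[[ 0.983  0.133  0.125]
 [ 0.073 -0.916  0.393]
 [ 0.167 -0.378 -0.911]]
dip 65.61801900221037 az 72.32639740069921 xaxis z 0.167
tilt [0.125 0.393] need [0.125 0.123] up in tool [ 0.167 -0.378 -0.911]
```

```bash
python3 -m crank '[[[12,-26,-64],0,8.5],[[12,-26,-64],0,8.5],[[12,-26,-64],0,8.5],[[12,-26,-64],0,8.5],[[12,-26,-64],0,8.5]]'>/dev/null; python3 st.py; python3 -m crank '[[[12,-26,-64],0,8.5],[[12,-26,-64],0,8.5],[[12,-26,-64],0,8.5]]'>/dev/null; python3 st.py
```

```text
16.725 [ 0.877 -0.191 -1.364  0.718 -0.544  1.995 -2.347] [0.228 0.387 0.849]
[[ 0.979  0.126  0.163]
 [ 0.042 -0.898  0.439]
 [ 0.202 -0.423 -0.884]]
dip 62.07932432651035 az 69.56983977768472 xaxis z 0.202
tilt [0.163 0.439] need [0.087 0.077] up in tool [ 0.202 -0.423 -0.884]
17.1 [ 0.194 -0.035 -1.169  0.636 -0.164  1.995 -2.561] [0.209 0.368 0.883]
[[ 0.974  0.144  0.175]
 [ 0.044 -0.879  0.474]
 [ 0.222 -0.454 -0.863]]
dip 59.61599656582958 az 69.69758387411362 xaxis z 0.222
tilt [0.175 0.474] need [0.075 0.042] up in tool [ 0.222 -0.454 -0.863]
```

```bash
python3 -m crank '[[[15,-31,-60],0,8.5],[[15,-31,-60],0,8.5],[[15,-31,-60],0,8.5],[[15,-31,-60],0,8.5]]'>/dev/null; python3 st.py; python3 -m crank '[[[15,-31,-60],0,8.5],[[15,-31,-60],0,8.5],[[15,-31,-60],0,8.5]]'>/dev/null; python3 st.py
```

```text
17.6 [-0.489 -0.011 -0.623  0.554 -0.062  1.995 -2.631] [0.203 0.37  0.915]
[[ 0.967  0.152  0.204]
 [ 0.022 -0.849  0.528]
 [ 0.254 -0.506 -0.824]]
dip 55.49948080451304 az 68.8795204311682 xaxis z 0.254
tilt [0.204 0.528] need [ 0.046 -0.012] up in tool [ 0.254 -0.506 -0.824]
17.975 [-0.482 -0.017 -0.627  0.49  -0.069  1.995 -2.638] [0.193 0.36  0.945]
[[ 0.96   0.166  0.226]
 [ 0.005 -0.815  0.579]
 [ 0.281 -0.555 -0.783]]
dip 51.56851521597094 az 68.63869569671846 xaxis z 0.281
tilt [0.226 0.579] need [ 0.024 -0.063] up in tool [ 0.281 -0.555 -0.783]
```

```bash
python3 -m crank '[[[17,-34,-55],0,8.5],[[17,-34,-55],0,8.5],[[17,-34,-55],0,8.5]]'>/dev/null; python3 st.py; python3 - <<'E'
from h import *
o=env.get_obs();M=R.from_rotvec(o['tool_rot']).as_matrix();p=o['position']
u=M[2];psi=np.degrees(np.arctan2(u[1],u[0]));print('roll',psi, psi+180)
bar=np.array([.5395,-.198,.09])
for w in (np.array([.30,.15,.62]),bar-M[:,2]*.14):print(w.round(3),(M.T@(w-p)*100).round(1))
E
```

```text
18.35 [-0.471 -0.016 -0.649  0.422 -0.063  1.995 -2.647] [0.186 0.351 0.973]
[[ 0.952  0.18   0.246]
 [-0.014 -0.78   0.625]
 [ 0.305 -0.599 -0.74 ]]
dip 47.77014439264043 az 68.4864521794489 xaxis z 0.305
tilt [0.246 0.625] need [ 0.004 -0.109] up in tool [ 0.305 -0.599 -0.74 ]
roll -63.02747172547807 116.97252827452192
[0.3  0.15 0.62] [ 0.4 38.9 16.4]
[ 0.505 -0.286  0.194] [  7.5 102.1  25.7]
```

```bash
python3 -m crank '[[[4,51,13],-63,8.5],[[4,51,13],-63,8.5],[[4,51,13],-63,8.5],[[4,51,13],-63,8.5],[[4,51,13],-63,8.5],[[4,51,13],-63,8.5],[[4,51,13],-63,8.5],[[4,51,13],-63,8.5],[[4,51,13],-63,8.5]]'>/dev/null; python3 st.py; cat > to.py <<'E'
import sys
from h import *
o=env.get_obs();M=R.from_rotvec(o['tool_rot']).as_matrix();p=o['position']
bar=np.array([.5395,-.198,.085]);az=np.radians(64.2)
y=M[:,1];print('tool y',y.round(3),'tool x up',M[2,0].round(3))
for s in sys.argv[1:]:
    v=np.array(eval(s,{'bar':bar,'M':M,'np':np,'z':M[:,2]}));print(v.round(3),(M.T@(v-p)*100).round(1))
E
python3 to.py 'bar-z*.14'
```

```text
19.475 [-0.388 -0.45   0.393  1.675 -0.506  1.577 -0.466] [0.33  0.067 0.624]
[[ 0.272  0.93   0.247]
 [ 0.689 -0.368  0.624]
 [ 0.672  0.    -0.741]]
dip 47.811846033139204 az 68.39130537564208 xaxis z 0.672
tilt [0.247 0.624] need [ 0.003 -0.108] up in tool [ 0.672  0.    -0.741]
tool y [ 0.93  -0.368  0.   ] tool x up 0.672
[ 0.505 -0.285  0.189] [-48.8  29.2  14.5]
```

```bash
python3 -m crank '[[[-48.5,29,14],0,8.5],[[-48.5,29,14],0,8.5],[[-48.5,29,14],0,8.5],[[-48.5,29,14],0,8.5],[[-48.5,29,14],0,8.5],[[-48.5,29,14],0,8.5],[[-48.5,29,14],0,8.5],[[-48.5,29,14],0,8.5],[[-48.5,29,14],0,8.5],[[-48.5,29,14],0,8.5],[[-48.5,29,14],0,8.5]]'; python3 st.py; python3 - <<'E'
from h import *
o=env.get_obs();b,d=optics.snapshot('wrist');w=cloud('wrist',d);cv2.imwrite('pics/w1.png',b)
h=cv2.cvtColor(b,cv2.COLOR_BGR2HSV)
m=(w[...,2]>.078)&(w[...,2]<.11)&(np.hypot(w[...,0]-.54,w[...,1]+.198)<.07)&(h[...,1]>80)
q=w[m];print(len(q),q.mean(0),np.median(q,0),(q.min(0)+q.max(0))/2)
u,s,v=np.linalg.svd(q-q.mean(0),full_matrices=0);print(v[0],np.degrees(np.arctan2(v[0][1],v[0][0])))
E
```

```text
time: 20.85
position: [0.5015, -0.2858, 0.1914]
tool_rot: [-2.155, -1.458, -0.824]
ft_force: [-0.1, 0.0, 1.1]
opening: 0.997
grip_force: 0.0
20.85 [ 0.149  0.751  0.987  1.691 -1.083  1.725  1.039] [ 0.501 -0.286  0.191]
[[ 0.278  0.929  0.243]
 [ 0.687 -0.369  0.625]
 [ 0.671 -0.007 -0.742]]
dip 47.85963923555954 az 68.76573290632975 xaxis z 0.671
tilt [0.243 0.625] need [ 0.007 -0.109] up in tool [ 0.671 -0.007 -0.742]
1388 [ 0.5381539  -0.19605904  0.09360343] [ 0.53771414 -0.19716185  0.09381407] [ 0.53983743 -0.19232295  0.08896756]
[-0.44667743 -0.89458097 -0.01428852] -116.53363054376501
```

View pics/w1.png

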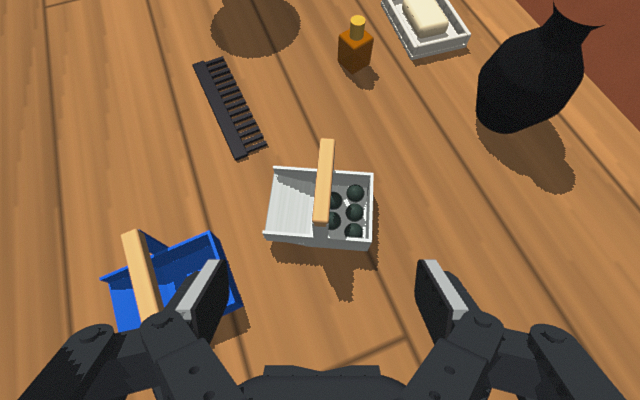

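The silver tray's handle, at (318–328, 140–222), is centred between the fingers. The blue tray, at (185,265), clears the left finger if I narrow the opening.

```bash
python3 -m crank '[[[0,0.2,5],0,5],[[0,0.2,10],0,5],[[0,0.2,13],0,5],[[0,0.2,15.5],0,5],[[0,0.2,15.5],0,5],[[0,0.2,15.5],0,5]]'; python3 -m crank '[[[0,0,0],0,0],[[0,0,0],0,0],[[0,0,0],0,0],[[0,0,0],0,0],[[0,0,0],0,0],[[0,0,0],0,0]]'; python3 st.py
```

```text
time: 21.65
position: [0.5423, -0.1902, 0.0818]
tool_rot: [-2.157, -1.466, -0.831]
ft_force: [0.1, -1.8, 0.0]
opening: 0.584
grip_force: 0.0
time: 22.4
position: [0.5424, -0.1895, 0.0815]
tool_rot: [-2.155, -1.465, -0.831]
ft_force: [-1.1, -3.1, 5.4]
opening: 0.148
grip_force: 60.2
22.4 [ 0.011  0.832  0.898  1.85  -1.242  1.527  1.099] [ 0.542 -0.189  0.082]
[[ 0.272  0.93   0.248]
 [ 0.69  -0.368  0.623]
 [ 0.671  0.001 -0.742]]
dip 47.87582002988169 az 68.34041594823223 xaxis z 0.671
tilt [0.248 0.623] need [ 0.002 -0.107] up in tool [ 0.671  0.001 -0.742]
```

```bash
python3 -m crank '[[[0.7,0,-0.7],0,0],[[1.7,0,-1.9],0,0],[[3.4,0,-3.7],0,0],[[5.4,0,-5.9],0,0],[[7.4,0,-8.2],0,0],[[9.4,0,-10.4],0,0],[[11,0,-12],0,0],[[12,0,-13.3],0,0],[[12,0,-13.3],0,0]]'; python3 - <<'E'
from h import *
a,d=optics.snapshot('side');np.save('s2.npy',d);b,d=optics.snapshot('wrist')
cv2.imwrite('pics/lift.png',np.hstack([cv2.resize(a[100:350,200:460],(416,400)),cv2.resize(b[100:400,150:450],(384,384))[:,:]if 0 else cv2.resize(b[100:400,150:440],(384,400))]))
E
python3 st.py
```

```text
time: 23.52
position: [0.5423, -0.1893, 0.2611]
tool_rot: [-2.155, -1.467, -0.831]
ft_force: [0.2, 0.0, -2.3]
opening: 0.147
grip_force: 59.1
23.625 [-0.09   0.601  1.046  1.737 -1.083  1.68   0.838] [ 0.542 -0.189  0.259]
[[ 0.273  0.93   0.245]
 [ 0.689 -0.367  0.625]
 [ 0.671 -0.002 -0.741]]
dip 47.85865717780243 az 68.55786889482467 xaxis z 0.671
tilt [0.245 0.625] need [ 0.005 -0.109] up in tool [ 0.671 -0.002 -0.741]
```

View pics/lift.png

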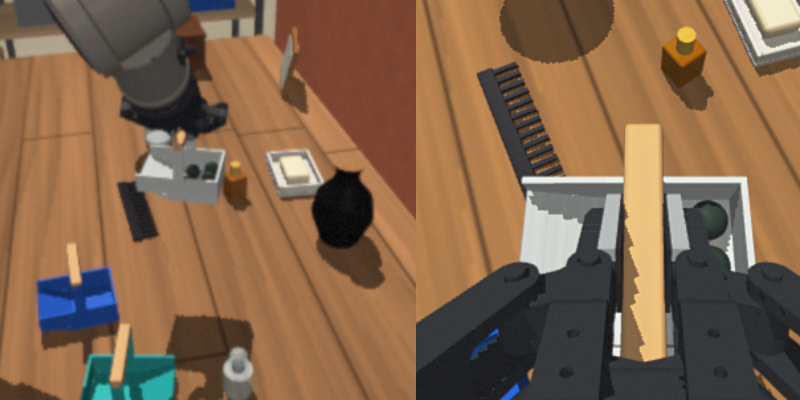

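Level lift with the marbles in the back of the tray. The tray yaw now follows the tool. Next I compute the transport and the pour.

```bash
cat > pour.py <<'E'
import sys
from model import *
from workcell import env
TR=F.R
def plan(P,zl,phis,T0=None):
    o=env.get_obs();M=TR.from_rotvec(o['tool_rot']).as_matrix();p=o['position'];q=o['joint_positions']
    return o,M,p,q
def Tray(M,ph): # tray axes in tool frame from level state tool M with applied roll ph (deg, so far)
    M0=M@rz(np.radians(-ph));y=M0[:,1].copy();y[2]=0;y/=np.linalg.norm(y);Rt=np.c_[y,np.cross([0,0,1],y),[0,0,1]]
    return M0.T@Rt
def go(P,phis,cur=0):
    o=env.get_obs();M=TR.from_rotvec(o['tool_rot']).as_matrix();p=o['position'];q=o['joint_positions']
    M0=M@rz(np.radians(-cur));A=Tray(M,cur);bar=np.array([0,0,-.011])
    for ph in phis:
        Mp=M0@rz(np.radians(ph));Rt=Mp@A
        rel=lambda c:Mp@bar+Rt@(np.array(c)/1000-[0,0,.085])
        tcp=np.array(P)-rel([-58,0,23])
        C=[[-59,35,17],[-59,-35,17],[-14,38,0],[-14,-38,0],[50,38,0],[50,-38,0]]
        zs=[(tcp+rel(c))[2] for c in C]
        r=least_squares(lambda x:np.r_[(fj(x)[0]-tcp)*5,rv(fj(x)[1]@Mp.T)],np.clip(q,F.LO+1e-3,F.HI-1e-3),bounds=(F.LO,F.HI));q=r.x
        print(ph,'d(cm)',(M.T@(tcp-p)*100).round(1),'roll',round(ph-cur,1),'tilt',np.degrees(np.arccos(Rt[2,2])).round(1),'pitch',np.degrees(np.arcsin(Rt[2,0])).round(1),'yz',Rt[2,1].round(2),'minz',np.round(zs,3),'q',q.round(2),'%.0e'%r.cost)
if __name__=='__main__':
    go(eval(sys.argv[1]),eval(sys.argv[2]),float(sys.argv[3]))
E
python3 pour.py '[.558,.189,.215]' '[0,-20,-30,-40,-50,-60,-70,-80]' 0
```

```text
0 d(cm) [27.7 -6.6 23.8] roll 0.0 tilt nan pitch -0.0 yz 0.0 minz [0.209 0.209 0.192 0.192 0.192 0.192] q [-0.85  0.43  1.07  1.9  -1.23  1.22  0.36] 8e-12
-20 d(cm) [29.4 -8.3 23.8] roll -20.0 tilt 13.4 pitch 13.3 yz -0.03 minz [0.208 0.21  0.202 0.204 0.216 0.219] q [-0.9   0.37  1.05  1.91 -1.18  1.16  0.65] 5e-18
-30 d(cm) [30.  -9.4 23.8] roll -30.0 tilt 20.0 pitch 19.6 yz -0.07 minz [0.207 0.211 0.206 0.211 0.227 0.232] q [-0.85  0.29  0.93  1.93 -1.11  1.08  0.77] 1e-20
-40 d(cm) [ 30.4 -10.6  23.8] roll -40.0 tilt 26.5 pitch 25.6 yz -0.12 minz [0.205 0.213 0.209 0.218 0.237 0.245] q [-0.92  0.28  0.99  1.94 -1.11  1.08  0.93] 8e-18
-50 d(cm) [ 30.6 -11.8  23.8] roll -50.0 tilt 32.9 pitch 31.0 yz -0.18 minz [0.203 0.216 0.212 0.225 0.245 0.258] q [-0.94  0.24  0.97  1.97 -1.09  1.04  1.08] 1e-16
-60 d(cm) [ 30.6 -13.1  23.8] roll -60.0 tilt 39.2 pitch 35.6 yz -0.25 minz [0.201 0.218 0.213 0.232 0.251 0.269] q [-1.05  0.24  1.08  1.99 -1.1   1.04  1.26] 3e-18
-70 d(cm) [ 30.4 -14.3  23.8] roll -70.0 tilt 45.3 pitch 39.1 yz -0.33 minz [0.199 0.222 0.214 0.239 0.255 0.279] q [-1.    0.18  0.98  2.02 -1.05  0.98  1.4 ] 1e-12
-80 d(cm) [ 29.9 -15.5  23.8] roll -80.0 tilt 51.1 pitch 41.4 yz -0.41 minz [0.196 0.225 0.214 0.245 0.256 0.288] q [-1.12  0.17  1.11  2.05 -1.06  0.98  1.59] 5e-19pour.py:21: RuntimeWarning: invalid value encountered in arccos
  print(ph,'d(cm)',(M.T@(tcp-p)*100).round(1),'roll',round(ph-cur,1),'tilt',np.degrees(np.arccos(Rt[2,2])).round(1),'pitch',np.degrees(np.arcsin(Rt[2,0])).round(1),'yz',Rt[2,1].round(2),'minz',np.round(zs,3),'q',q.round(2),'%.0e'%r.cost)
```

```bash
python3 -m crank '[[[1.1,-0.3,1],0,0],[[3.3,-0.8,2.9],0,0],[[6.1,-1.5,5.2],0,0],[[9.4,-2.2,8.1],0,0],[[12.7,-3,10.9],0,0],[[16.1,-3.8,13.8],0,0],[[19.4,-4.6,16.7],0,0],[[22.4,-5.3,19.2],0,0],[[24.8,-5.9,21.3],0,0],[[26.5,-6.3,22.8],0,0],[[27.4,-6.5,23.5],0,0],[[27.7,-6.6,23.8],0,0]]'; python3 -m crank '[[[0,0,0],0,0],[[0,0,0],0,0]]' >/dev/null; python3 - <<'E'
from h import *
a,d=optics.snapshot('side');b,e=optics.snapshot('scene')
cv2.imwrite('pics/over.png',np.hstack([cv2.resize(a[60:260,200:400],(400,400)),cv2.resize(b[150:350,280:480],(400,400))]))
E
python3 pour.py '[.558,.189,.205]' '[0,-20,-30,-40,-50,-60,-70,-80]' 0 2>/dev/null
```

```text
time: 25.12
position: [0.6148, 0.1749, 0.2691]
tool_rot: [-2.155, -1.465, -0.829]
ft_force: [0.7, -0.9, -1.5]
opening: 0.149
grip_force: 59.1
0 d(cm) [-0.7 -0.1  0.8] roll 0.0 tilt nan pitch -0.0 yz -0.0 minz [0.199 0.199 0.182 0.182 0.182 0.182] q [-0.83  0.43  1.03  1.91 -1.23  1.19  0.38] 1e-10
-20 d(cm) [ 1.1 -1.8  0.8] roll -20.0 tilt 13.4 pitch 13.3 yz -0.03 minz [0.198 0.2   0.192 0.194 0.206 0.209] q [-0.87  0.36  1.01  1.92 -1.19  1.14  0.67] 2e-22
-30 d(cm) [ 1.7 -2.9  0.8] roll -30.0 tilt 20.0 pitch 19.6 yz -0.07 minz [0.197 0.201 0.196 0.201 0.217 0.222] q [-0.94  0.36  1.07  1.94 -1.19  1.14  0.83] 2e-16
-40 d(cm) [ 2.1 -4.1  0.8] roll -40.0 tilt 26.5 pitch 25.5 yz -0.12 minz [0.195 0.203 0.199 0.208 0.227 0.235] q [-0.92  0.3   0.99  1.96 -1.14  1.07  0.96] 3e-12
-50 d(cm) [ 2.3 -5.3  0.8] roll -50.0 tilt 32.9 pitch 30.9 yz -0.18 minz [0.193 0.206 0.202 0.215 0.234 0.248] q [-0.98  0.28  1.04  1.98 -1.14  1.06  1.13] 4e-18
-60 d(cm) [ 2.3 -6.6  0.8] roll -60.0 tilt 39.2 pitch 35.5 yz -0.25 minz [0.191 0.208 0.203 0.222 0.24  0.259] q [-0.94  0.22  0.94  2.   -1.08  0.99  1.26] 5e-12
-70 d(cm) [ 2.  -7.8  0.8] roll -70.0 tilt 45.3 pitch 39.1 yz -0.33 minz [0.189 0.212 0.204 0.229 0.244 0.269] q [-0.85  0.16  0.81  2.03 -1.03  0.93  1.4 ] 2e-16
-80 d(cm) [ 1.6 -9.   0.8] roll -80.0 tilt 51.1 pitch 41.4 yz -0.41 minz [0.186 0.215 0.204 0.235 0.246 0.278] q [-1.16  0.22  1.18  2.06 -1.12  1.01  1.64] 5e-18
```

View pics/over.png

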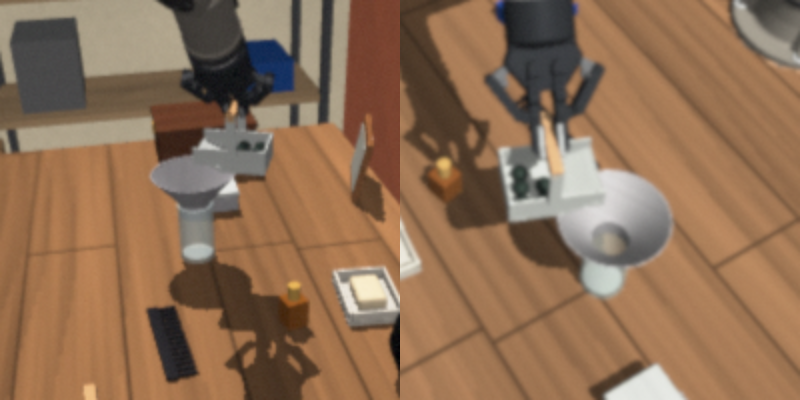

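The tray is level, and its lip overlaps the near half of the funnel rim: scene crop lip (600,180), rim centre (615,215). I'm starting the slow pour.

```bash
python3 -m crank '[[[0.2,-0.4,0.3],-4,0],[[0.1,-0.8,0.6],-8,0],[[0,-1.1,0.9],-12,0],[[0.2,-1.5,1.2],-16,0],[[0.3,-1.8,1.5],-20,0],[[0.6,-2.2,1.7],-24,0],[[0.8,-2.7,1.7],-28,0],[[0.9,-3,1.7],-31,0],[[1.1,-3.4,1.7],-34,0],[[1.1,-3.6,1.7],-36,0],[[1.2,-3.9,1.7],-38,0],[[1.3,-4.1,1.7],-40,0]]'; python3 -m crank '[[[0,-0.3,0],-2,0],[[0.1,-0.5,0],-4,0],[[0.1,-0.7,0],-6,0],[[0.2,-1,0],-8,0],[[0.2,-1.2,0],-10,0],[[0.2,-1.2,0],-10,0],[[0.2,-1.2,0],-10,0],[[0.2,-1.2,0],-10,0]]'>/dev/null; python3 - <<'E'
from h import *
a,d=optics.snapshot('side');b,e=optics.snapshot('scene')
cv2.imwrite('pics/pour.png',np.hstack([cv2.resize(a[60:260,200:400],(400,400)),cv2.resize(b[150:350,280:480],(400,400))]))
E
python3 st.py
```

```text
time: 26.98
position: [0.5844, 0.2095, 0.2655]
tool_rot: [-1.622, -2.255, -1.038]
ft_force: [-0.1, 0.3, -1.9]
opening: 0.152
grip_force: 59.1
28.075 [-0.935  0.298  1.001  1.997 -1.163  1.054  1.174] [0.573 0.209 0.261]
[[-0.537  0.807  0.246]
 [ 0.725  0.292  0.624]
 [ 0.432  0.514 -0.741]]
dip 47.851053397066345 az 68.46277406805375 xaxis z 0.432
tilt [0.246 0.624] need [ 0.004 -0.108] up in tool [ 0.432  0.514 -0.741]
```

View pics/pour.png

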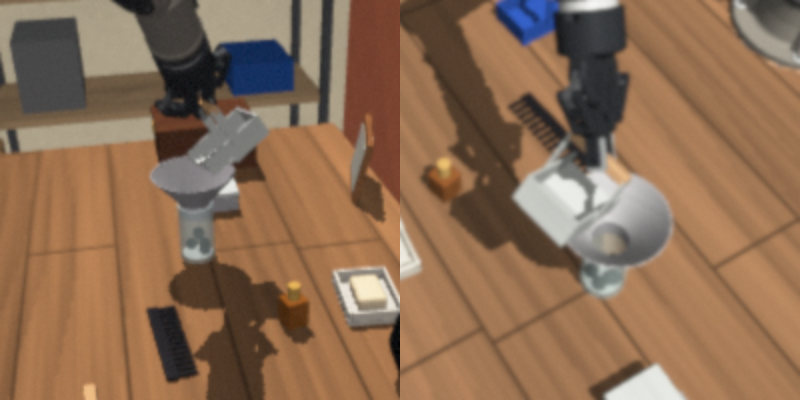

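The tray looks empty, and marbles show in the jar at side crop (198,240). I'll count them in a zoom.

```bash
python3 - <<'E'
from h import *
a,d=optics.snapshot('side');b,e=optics.snapshot('scene')
k=cv2.INTER_CUBIC
cv2.imwrite('pics/z.png',np.hstack([cv2.resize(a[155:195,278:318],(260,260),interpolation=k),cv2.resize(b[265:305,360:400],(260,260),interpolation=k),cv2.resize(b[225:285,330:390],(260,260),interpolation=k)]))
E
```

```text
(no output)
```

View pics/z.png

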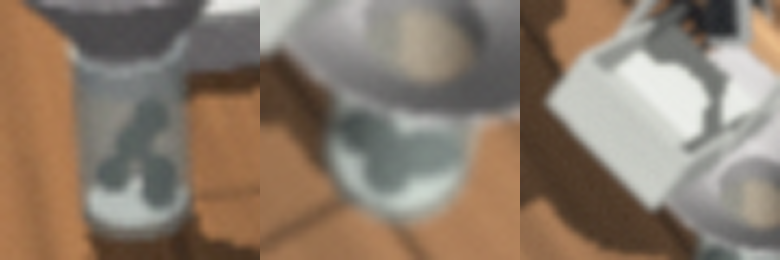

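```bash
python3 pour.py '[.558,.189,.195]' '[-50,-60,-70,-80]' -50 2>/dev/null | cut -c1-150
```

```text
-50 d(cm) [ 0.6  0.6 -0.2] roll 0.0 tilt 32.9 pitch 30.9 yz -0.18 minz [0.183 0.196 0.192 0.205 0.224 0.238] q [-0.95  0.29  1.    1.99 -1.15  1.05  1
-60 d(cm) [ 1.6 -0.2 -0.2] roll -10.0 tilt 39.2 pitch 35.5 yz -0.25 minz [0.181 0.198 0.193 0.212 0.231 0.249] q [-0.91  0.23  0.91  2.01 -1.1   0.99 
-70 d(cm) [ 2.4 -1.2 -0.2] roll -20.0 tilt 45.3 pitch 39.1 yz -0.33 minz [0.179 0.202 0.194 0.219 0.234 0.259] q [-0.88  0.19  0.85  2.04 -1.07  0.94 
-80 d(cm) [ 3.  -2.3 -0.2] roll -30.0 tilt 51.1 pitch 41.4 yz -0.41 minz [0.176 0.205 0.194 0.225 0.236 0.268] q [-0.86  0.15  0.81  2.07 -1.05  0.91
```

```bash
python3 -m crank '[[[0.9,0.3,-0.2],-3,0],[[1.3,0,-0.2],-7,0],[[1.6,-0.2,-0.2],-10,0],[[2,-0.7,-0.2],-15,0],[[2.4,-1.2,-0.2],-20,0],[[2.7,-1.7,-0.2],-25,0],[[2.7,-1.7,-0.2],-25,0],[[2.7,-1.7,-0.2],-25,0],[[2.7,-1.7,-0.2],-25,0]]'; python3 - <<'E'
from h import *
import json
ims=[]
k=cv2.INTER_CUBIC
A=np.mean([optics.snapshot('side')[0].astype(float) for _ in range(3)],0);B=np.mean([optics.snapshot('scene')[0].astype(float) for _ in range(3)],0)
f=lambda i:np.clip((i-40)*1.6,0,255).astype(np.uint8)
cv2.imwrite('pics/z2.png',np.hstack([cv2.resize(f(A[160:195,280:315]),(400,400),interpolation=k),cv2.resize(f(B[225:305,330:410]),(400,400),interpolation=k)]))
E
```

```text
time: 29.3
position: [0.5446, 0.2225, 0.266]
tool_rot: [0.908, 2.748, 1.113]
ft_force: [0.0, -0.5, -1.0]
opening: 0.151
grip_force: 59.1
```

View pics/z2.png

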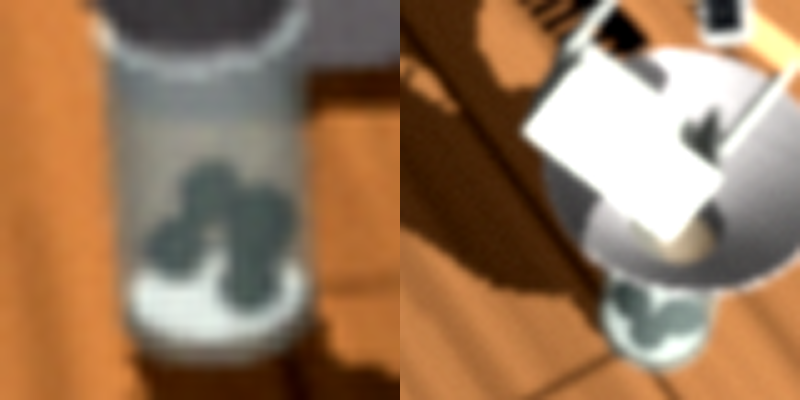

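```bash
python3 - <<'E'
from h import *
k=cv2.INTER_CUBIC
A=optics.snapshot('side')[0];B=optics.snapshot('scene')[0];w,d=optics.snapshot('wrist')
L=np.vstack([cv2.resize(A[165:193,283:311],(290,290),interpolation=k),cv2.resize(B[225:305,330:410],(290,290),interpolation=k)])
cv2.imwrite('pics/f.png',np.hstack([cv2.resize(w[50:400,140:440],(497,580)),L]))
c=cloud('wrist',d);h=cv2.cvtColor(w,cv2.COLOR_BGR2HSV);print(((h[...,2]<70)&(d<.45)&(d>.15)).sum())
E
```

```text
2503
```

View pics/f.png

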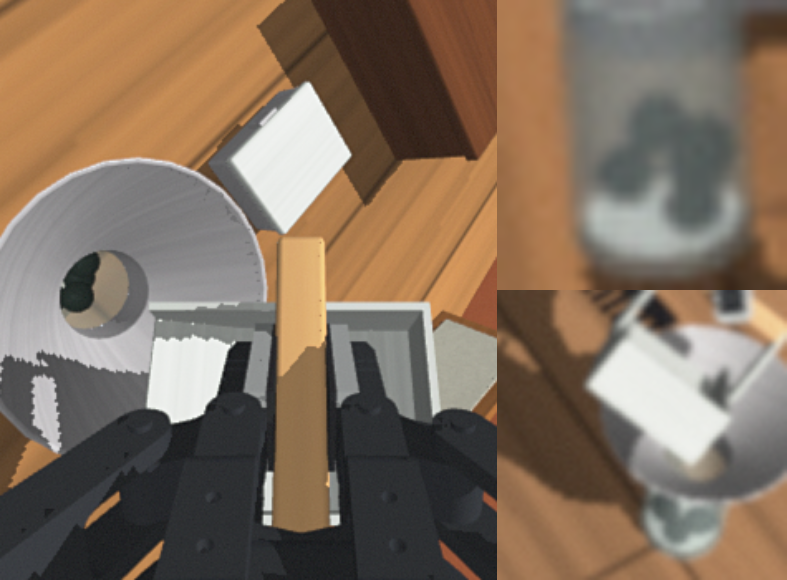

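The visible tray interior and the funnel are both empty, so the marbles are in the jar: four show at (620–700, 110–215), with the fifth hidden behind them. Next I return the tray.

```bash
python3 to.py 'np.array([.60,.12,.31])'
```

```text
tool y [0.504 0.571 0.648] tool x up 0.174
[0.6  0.12 0.31] [-9.3 -0.2 -8.3]
```

```bash
python3 -m crank '[[[0.3,1.3,-1.5],5,0],[[-0.5,1.6,-3],14,0],[[-2,1.5,-5],23,0],[[-4,1,-6.5],32,0],[[-6,0.5,-7.5],41,0],[[-8,0,-8.3],50,0],[[-9.3,0,-8.3],59,0],[[-9.3,0,-8.3],67,0],[[-9.3,0,-8.3],75,0],[[-9.3,0,-8.3],75,0],[[-9.3,0,-8.3],75,0]]'; python3 st.py; python3 to.py 'np.array([.5424,-.1895,.20])' 'np.array([.5424,-.1895,.083])'
```

```text
time: 31.12
position: [0.6009, 0.1212, 0.3112]
tool_rot: [-2.153, -1.468, -0.831]
ft_force: [0.1, -0.4, -2.0]
opening: 0.153
grip_force: 59.1
31.125 [-0.836  0.379  1.158  1.866 -1.145  1.313  0.352] [0.601 0.121 0.311]
[[ 0.271  0.931  0.246]
 [ 0.69  -0.366  0.624]
 [ 0.671  0.001 -0.741]]
dip 47.85109696780084 az 68.47402895296426 xaxis z 0.671
tilt [0.246 0.624] need [ 0.004 -0.108] up in tool [ 0.671  0.001 -0.741]
tool y [ 0.931 -0.366  0.001] tool x up 0.671
[ 0.542 -0.19   0.2  ] [-30.5   5.9 -12.6]
[ 0.542 -0.19   0.083] [-38.3   5.9  -3.9]
```

```bash
python3 -m crank '[[[-2,0.4,-0.8],0,0],[[-6,1.2,-2.5],0,0],[[-11,2.1,-4.5],0,0],[[-16,3.1,-6.6],0,0],[[-21,4.1,-8.7],0,0],[[-26,5,-10.7],0,0],[[-29,5.6,-12],0,0],[[-30.5,5.9,-12.6],0,0],[[-30.5,5.9,-12.6],0,0],[[-30.5,5.9,-12.6],0,0]]' | head -2; python3 to.py 'np.array([.5424,-.1895,.083])'
```

```text
time: 32.38
position: [0.5424, -0.1879, 0.2005]
tool y [ 0.931 -0.365  0.001] tool x up 0.672
[ 0.542 -0.19   0.083] [-8.   0.1  8.6]
```

```bash
python3 -m crank '[[[-2,0,2.2],0,0],[[-4,0,4.4],0,0],[[-6,0,6.5],0,0],[[-7,0,7.6],0,0],[[-7.6,0,8.3],0,0],[[-7.9,0,8.6],0,0],[[-7.9,0,8.6],0,0]]'; python3 -m crank '[[[0,0,0],0,0],[[0,0,0],0,0]]'
```

```text
time: 33.25
position: [0.5415, -0.1905, 0.0836]
tool_rot: [-2.154, -1.466, -0.831]
ft_force: [-0.3, 0.6, -1.8]
opening: 0.15
grip_force: 59.1
time: 33.5
position: [0.5415, -0.1906, 0.0836]
tool_rot: [-2.154, -1.466, -0.831]
ft_force: [-0.3, 0.3, -1.8]
opening: 0.15
grip_force: 59.1
```

Not quite touching yet, so I lower it a little more, release, and back off along the tool axis.

```bash
python3 -m crank '[[[-0.1,0,0.1],0,0],[[-0.2,0,0.2],0,0],[[-0.2,0,0.2],0,0]]'; python3 -m crank '[[[0,0,0],0,3.5],[[0,0,0],0,4.5],[[0,0,0],0,4.5],[[0,0,0],0,4.5],[[0,0,-1],0,4.5],[[0,0,-4],0,4.5],[[0,0,-8],0,4.5],[[0,0,-13],0,4.5],[[0,0,-16],0,4.5],[[0,0,-16],0,4.5],[[0,0,-16],0,4.5]]'; python3 - <<'E'
from h import *
w,d=optics.snapshot('wrist');c=cloud('wrist',d);h=cv2.cvtColor(w,cv2.COLOR_BGR2HSV)
near=(np.hypot(c[...,0]-.54,c[...,1]+.198)<.075)
m=near&(c[...,2]>.078)&(c[...,2]<.12)&(h[...,1]>80);q=c[m];print('bar',len(q),q.mean(0).round(4),np.percentile(q[:,2],[5,95]).round(4))
m=near&(c[...,2]>.028)&(c[...,2]<.045)&(h[...,1]<50);q=c[m];A=np.c_[q[:,:2],np.ones(len(q))];
print('wall top',len(q),np.percentile(q[:,2],[5,50,95]).round(4))
t=near&(c[...,2]>.034)&(c[...,2]<.045)&(h[...,1]<50);q=c[t];s=np.linalg.lstsq(np.c_[q[:,:2]-q[:,:2].mean(0),np.ones(len(q))],q[:,2],rcond=None)[0];print('slope',s,len(q))
dk=near&(h[...,2]<60)&(c[...,2]<.04)&(c[...,2]>.008);print('dark in tray',dk.sum())
ws=cloud('side',optics.snapshot('side')[1]);
for n in('side','scene'):
  W=cloud(n,optics.snapshot(n)[1]).reshape(-1,3);m=(np.hypot(W[:,0]-.55,W[:,1]-.2235)<.1)&(W[:,2]>.143)&(W[:,2]<.165);Q=W[m];print(n,cv2.minEnclosingCircle(Q[:,:2].astype(np.float32)),len(Q))
E
```

```text
time: 33.88
position: [0.5413, -0.1907, 0.0814]
tool_rot: [-2.153, -1.465, -0.832]
ft_force: [-1.7, -1.1, 5.8]
opening: 0.15
grip_force: 59.9
time: 35.25
position: [0.5017, -0.29, 0.1987]
tool_rot: [-2.154, -1.464, -0.83]
ft_force: [-0.4, 1.1, -0.6]
opening: 0.529
grip_force: 0.0
bar 1264 [ 0.5383 -0.1968  0.0908] [0.0896 0.092 ]
wall top 1200 [0.0286 0.0345 0.0362]
slope [-0.00450268 -0.00679511  0.03531018] 720
dark in tray 0
side ((0.5536900162696838, 0.22202739119529724), 0.06941505521535873) 250
scene ((0.5484820604324341, 0.22466303408145905), 0.06869590282440186) 553
```

```bash
python3 -c "
from workcell import finish_job
print(finish_job())"
```

```text
the job is handed in; nothing more can be done
None
```

I poured the marbles into the jar, put the empty tray back level on the dresser and handed the job in; the jar has not moved, but I saw only four marbles in it and assume the fifth was hidden, since the tray and funnel looked empty.

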